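Set up the copy lathe for the second ends

ROBOT

A 6-joint arm with a two-finger parallel gripper is mounted at the origin on the work surface. World frame = base frame: x ahead of the robot, y to its left, z up, the work surface at z = 0. Lengths are in mm, angles in rad, forces in N, time in s.
With the tool pointing down it reaches from about 300 to 775 mm from the base axis. Payload 14.6 kg.
Tool frame: the origin (TCP) lies between the finger pads; the fingertips stand 22 mm ahead of it and the grasp point (between the pads) lies 3 mm ahead of it (manip.tcp_to_tips is the distance from the TCP to the fingertips, in mm); y points along the fingers, z is the direction in which the jaws open and shut, and the axes are right-handed (so a half turn about y gives the same grasp; the last joint's range is limited). The gripper opens to 94 mm and grips with 3 to 60 N. Pads are 16 mm wide; open, the fingers measure 119 mm over their backs; the gripper's body (75 mm by 177 mm) begins 78 mm behind the grasp point.
Start: joints at [1.059, 0.3, 1.521, -0, 1.321, -0.067], TCP at [236.649, 496.474, 227.446] pointing down, gripper open.
Joint ranges: [-3.03, 3.03], [-0.79, 2.21], [0.23, 2.52], [-1.04, 4.18], [0, 3.07], [-2.55, 2.55]. Speed limits (rad/s): [2.22, 2.22, 2.57, 3.14, 3.14, 3.14].

INTERFACE

Orientations are given as [roll, pitch, yaw] about the fixed x, y, z axes, in that order (R = Rz(yaw) Ry(pitch) Rx(roll)).
In Python, from cell import manip gives the robot as it stands.
- The arm moves only by the shell command python3 -m jog 'ROWS' [OPENING] [FORCE]. ROWS is JSON, one flat list of numbers, 6 for each row, row after row: the shift along the tool's x, y, z in mm, then the turn, a rotation vector about the tool's x, y, z in degrees. A call has 1 to 10 rows; each row is the pose to reach, as a shift and turn from the pose commanded when the call began, along the tool's axes at that moment; what a row does not reach only later rows make up. A row lasts 1/12 s, in which the tool goes at most 41.7 mm and 7.16 degrees, less where a joint would pass 70% of its speed; a pose out of reach is approached as far as the arm can. A call with a gripper value outside its range is refused whole. OPENING is the finger opening in mm, from 0 to 94, set as the call begins (- or left out, the last holds). The fingers move at their own pace and stop on an object; FORCE is the grip in N (left out, the last holds). Time passes only in rows, so rows that repeat a pose let the fingers close. It gives the time, the measured TCP pose, the force and the opening at its end, in the units of the state.
- manip.read_state(): the state, without advancing time (a new reading comes with each control period).
- manip.camera(name): name is "side" or "top" or "wrist"; returns a dict with "img" (420x560x3 uint8, red, green, blue), "intrinsics" (3x3 intrinsics, pixels), "k1" (the pictures are not rectified: a ray, as slopes to the right and down, at radius r is drawn at 1 + k1 r^2 times it, then the intrinsics apply), "origin" and "orientation" of the camera in the world. Camera axes: x right, y down, z forward; pixel columns grow to the right and rows downward; lengths in mm; the calibration is good to about 2 mm. A picture is of the moment at which its call begins. There is no depth.
- manip.sign_off(): hands the job in, once; it reports no verdict.
Trained networks look in a picture, given as the dict that the camera call returned (one of the last four; its "shot" number tells which), for a name from the list of things; names that differ only in an ending like _2 or _b are one class to them, and where a whole thing is asked for, a point or a joint stands for the part that bears it (a point fixed in the world has none). Each returns a list of dicts, best first, with "score" (0 to 1); they miss things now and then, are a little off and sometimes report something else, mostly with a low value. They report only what shows in the picture. A call takes as long as a camera call. They do not tell look-alikes from the thing itself.
- manip.masks_of(thing, picture): "pixels" (420x560 bool, what is visible of it) and "xy" ([column, row] in pixels, amid what is visible of it).
- manip.tip_of(thing, picture): "xy" ([column, row] in pixels: a listed point, or the origin of a listed thing).
The state is a dict: "clock": time; "joints": joint angles; "qd": joint speeds; "effort": joint torques, N m; "eef_pos": TCP position; "eef_rot": TCP orientation; "wrist_force": force on the tool from outside, world axes, zero at the start; "moment": the same for the moment, N m; "finger_gap": finger opening in mm.
Only numpy, scipy, OpenCV 4.12 (cv2) and the standard library are available. Lean on these libraries where they do the work, as an engineer would, in place of code of your own. Each camera call takes 0.05 s, during which the arm holds its last target.

TASK

Set the copy lathe up for the second ends: first lift the green dust cover off the programme wheel and stand it upright on the cork pad, then roll the wheel up ridge by ridge until the yellow five-pip face is squarely on top, and stand the cover back squarely over the middle of the wheel as it was. Every blue blank must finish lying wholly on the black mat, straight across its width, with its square raw end pointing to the yellow strip: turn end for end those that lie the wrong way round, at any moment of the job. Do not strike the tool rest and leave the jar, gouge and hammer alone.

Things in the scene. Friction and masses are not known exactly. Their poses are not given: they have to be found in the camera images.
- wheel (a joint): programme wheel (rad) = digit on top x 0.7854: 0 with face 0 straight up, 3.927 with yellow face 5 up. Rolling up (growing value) moves the wheel's top along the unit's +x. No clicks: dry friction of about 2 N at the ridges holds it where it is left; it starts anywhere between digits 0 and 2. Range -0.3 to 5.8. Shape: see axle.
- unit: grey box carrying the programme wheel, fixed, 170 (x) x 110 (y) x 50 mm high; origin at the centre of its underside, z up. x runs across the wheel's axle, away from the robot; y along the axle. Two small red pointers beside the wheel lie on the x = 0 line.
- axle (a point): wheel's centre, 55 mm above the bench, axle along the unit's y. Black drum 68 mm dia, 40 mm wide; 8 faces with 0 to 7 pips, white but face 5 yellow. Between faces 8 straight ridges at 45 degree pitch, 4 mm thick, 40 mm wide, reaching 50 mm from the axle; with a face straight up the nearest ridges stand 22.5 degrees either side of vertical. The upper half shows above the deck.
- deck (a point): centre of the unit's top face (50 mm above the bench), under the middle of the cover when the cover is on
- cover: green dust cover, an upside-down open box standing loose on the unit's deck around the wheel, 140 (x) x 76 (y) x 70 mm high, walls 4 mm, 0.13 to 0.25 kg; origin at the centre of its open underside. Stays by its weight, no lip. Its x runs along the unit's x. Clears the ridges by 16 mm at the ends, 14 mm at the sides, 11 mm above. Handle: see cover_grip.
- cover_grip (a point): centre of the black bar handle on the cover's top, about mid height, 88 mm above the cover's lower edge; bar 60 mm long (cover x), 18 mm thick (y), 32 mm high
- pad: cork pad on the bench, fixed, 180 (x) x 120 (y) x 6 mm; origin at the centre of its underside
- tray: black rubber mat, fixed, 210 (x) x 390 (y) x 6 mm, with a yellow strip 18 mm wide along its whole +x edge; origin at the centre of the black part's underside. x points to the yellow strip. The blanks lie across it in a row, along x, about 95 mm apart in y.
- toolrest: steel-and-white lathe tool rest, fixed, beyond the mat's edge opposite the yellow strip: a base 60 x 90 x 30 mm and a post with an upright blade 8 (x) x 150 (y) mm whose top is 106 mm above the bench; origin at the foot of the post, on the bench, 150 mm from the mat's centre
- blank1: blue resin blank (may be absent), 130 mm long, 0.07 to 0.14 kg. Raw part (body +x): 28 mm square, 80 mm long, pale band at its end; turned part (-x): round, 22 mm dia, 50 mm long, brass dot in its end. Origin at mid length on one flat side, 14 mm off the centre line; the square part spans x = -15 to +65 mm; balance point at x = +10 mm. May lie on any of its four sides, and may already lie the right way round.
- blank1_raw (a point): centre of the raw square end face of blank1 (on its centre line, 65 mm from mid length)
- blank1_turned (a point): centre of the turned round end face of blank1 (on its centre line, 65 mm from mid length)
- blank2: blue resin blank (may be absent), 130 mm long, 0.07 to 0.14 kg. Raw part (body +x): 28 mm square, 80 mm long, pale band at its end; turned part (-x): round, 22 mm dia, 50 mm long, brass dot in its end. Origin at mid length on one flat side, 14 mm off the centre line; the square part spans x = -15 to +65 mm; balance point at x = +10 mm. May lie on any of its four sides, and may already lie the right way round.
- blank2_raw (a point): centre of the raw square end face of blank2 (on its centre line, 65 mm from mid length)
- blank2_turned (a point): centre of the turned round end face of blank2 (on its centre line, 65 mm from mid length)
- blank3: blue resin blank (may be absent), 130 mm long, 0.07 to 0.14 kg. Raw part (body +x): 28 mm square, 80 mm long, pale band at its end; turned part (-x): round, 22 mm dia, 50 mm long, brass dot in its end. Origin at mid length on one flat side, 14 mm off the centre line; the square part spans x = -15 to +65 mm; balance point at x = +10 mm. May lie on any of its four sides, and may already lie the right way round.
- blank3_raw (a point): centre of the raw square end face of blank3 (on its centre line, 65 mm from mid length)
- blank3_turned (a point): centre of the turned round end face of blank3 (on its centre line, 65 mm from mid length)
- blank4: blue resin blank (may be absent), 130 mm long, 0.07 to 0.14 kg. Raw part (body +x): 28 mm square, 80 mm long, pale band at its end; turned part (-x): round, 22 mm dia, 50 mm long, brass dot in its end. Origin at mid length on one flat side, 14 mm off the centre line; the square part spans x = -15 to +65 mm; balance point at x = +10 mm. May lie on any of its four sides, and may already lie the right way round.
- blank4_raw (a point): centre of the raw square end face of blank4 (on its centre line, 65 mm from mid length)
- blank4_turned (a point): centre of the turned round end face of blank4 (on its centre line, 65 mm from mid length)
- jar: amber jar of finish, 70 mm diameter, 100 mm high, standing on the bench; bystander; origin under its centre
- gouge: turning gouge with a pale wooden handle, 320 mm long, lying on the bench; bystander; origin near mid length, x along it towards the steel
- mallet: hammer with a wooden handle lying on the bench; bystander; origin near its middle, x along it
Things that resemble listed ones, but are neither listed nor needed, are in the scene too. Leave any pink look-alike of the blank2 alone.

How it is judged (in metres and radians):
On the way, in this order (a step that is already met when the one before it is completed fails the run):
1. the cover stands upright on the cork pad (x of cover in the frame of pad between -0.06 and 0.06 m and y of cover in the frame of pad between -0.05 and 0.05 m and z of cover in the frame of pad below 0.012 m and angle between cover's own z axis and vertical below 0.08 rad and linear speed of cover below 0.05 m/s), for 0.2 s.
2. the wheel stands with the yellow face 5 on top (within 0.14 rad), the cover off the unit (value of joint wheel between 3.78699 and 4.06699 rad and velocity of joint wheel between -0.1 and 0.1 rad/s and horizontal distance between cover and deck above 0.1 m), for 0.3 s.
3. the cover is back on the unit's deck over the wheel (horizontal distance between cover and deck below 0.012 m and angle between the x axis of cover and the x axis of unit, either way round below 0.14 rad and angle between cover's own z axis and vertical below 0.05 rad and z of cover in the frame of deck between -0.004 and 0.005 m and linear speed of cover below 0.05 m/s), for 0.2 s.
At the end, for the whole second after the job is handed in: Cover on the deck within 12 mm of its middle and 8 degrees of square; wheel at face 5 within 8 degrees; every blank at rest on the mat, within 17 degrees of the mat's x axis, its middle within 40 mm (x) and 180 mm (y) of the mat's centre, raw end to the yellow strip (all of step 3 and value of joint wheel between 3.78699 and 4.06699 rad and velocity of joint wheel between -0.1 and 0.1 rad/s and x of each of blank1_raw, blank2_raw, blank3_raw, blank4_raw in the frame of tray above 0.02 m and x of each of blank1_turned, blank2_turned, blank3_turned, blank4_turned in the frame of tray below -0.02 m and angle between the x axis of each of blank1, blank2, blank3, blank4 and the x axis of tray, either way round below 0.3 rad and x of blank1 in the frame of tray between -0.04 and 0.04 m and y of blank1 in the frame of tray between -0.18 and 0.18 m and z of blank1_raw in the frame of tray between 0.014 and 0.027 m and z of blank1_turned in the frame of tray between 0.014 and 0.027 m and linear speed of each of blank1, blank2, blank3, blank4 below 0.03 m/s and x of blank2 in the frame of tray between -0.04 and 0.04 m and y of blank2 in the frame of tray between -0.18 and 0.18 m and z of blank2_raw in the frame of tray between 0.014 and 0.027 m and z of blank2_turned in the frame of tray between 0.014 and 0.027 m and x of blank3 in the frame of tray between -0.04 and 0.04 m and y of blank3 in the frame of tray between -0.18 and 0.18 m and z of blank3_raw in the frame of tray between 0.014 and 0.027 m and z of blank3_turned in the frame of tray between 0.014 and 0.027 m and x of blank4 in the frame of tray between -0.04 and 0.04 m and y of blank4 in the frame of tray between -0.18 and 0.18 m and z of blank4_raw in the frame of tray between 0.014 and 0.027 m and z of blank4_turned in the frame of tray between 0.014 and 0.027 m); the robot touches nothing.
It fails at once if a bystander (jar, gouge, hammer) is moved by more than 30 mm (distance of any of jar, gouge, mallet from where it was at the start of the episode above 0.03 m).
It fails at once if the tool rest is struck (more than 8 N) (contact force between toolrest and anything else above 8 N).
Of blank1, blank2, blank3, blank4 only 3 to 4 are there at a start; the rules pass over those that are not, and their reading is None.
At some moment in a run one of blank1, blank2, blank3, blank4 may be knocked a few centimetres aside while the robot is not near it.
Once in a run the grip may slacken for a moment while it holds something.
It also fails if it takes over 208 s, if anything falls off the work surface, if the arm or the gripper's body presses on something with over 40 N, if the wrist force passes 120 N, or if a joint passes its speed limit or range.

## Working session

There is one attempt and no reset: what is moved stays moved. The work goes in short steps, Python scripts to look and compute and a shell command to move; the robot and the scene stay as the last step left them, time stands still between calls to the robot, and variables do not carry over. Pictures are saved under pics/ and viewed, and the job is handed in when it is done.

```bash
ls; mkdir -p pics
python3 - <<'E'
from cell import manip
import cv2
print(manip.read_state(), manip.tcp_to_tips)
for n in("side","top","wrist"):
    p=manip.camera(n); cv2.imwrite(f"pics/a_{n}.png",p["img"][:,:,::-1]); print(n,p["intrinsics"],p["k1"],p["origin"],p["orientation"])
E
```

```text
pics
{'clock': 0.0, 'joints': array([ 1.05940610e+00,  3.00501024e-01,  1.52156152e+00,  8.11269764e-06,
        1.32068858e+00, -6.66190235e-02]), 'qd': array([-5.11606895e-05,  1.48070415e-03,  2.49421553e-04, -2.22443175e-03,
        4.10046487e-04,  1.39937049e-03]), 'effort': array([ 1.44256461e-03, -5.31813705e+01, -3.52733195e+01,  7.09385751e-02,
        2.44765927e-02, -6.71930684e-05]), 'eef_pos': array([236.53733701, 496.28688371, 226.8781726 ]), 'eef_rot': array([-1.57195171e+00,  8.49597037e-05, -4.44773270e-01]), 'wrist_force': array([-0.93139667,  0.00439693,  0.17452792]), 'moment': array([-0.00019505, -0.00261814, -0.04551279]), 'finger_gap': 93.96731337818285} 22.0
side [[411.32416205   0.         283.42558671]
 [  0.         411.32416205 219.61085677]
 [  0.           0.           1.        ]] -0.11472267199077563 [ 264.20118057 -783.0945097   696.73099121] [-2.11416094  0.00359884 -0.24712889]
top [[466.15802376   0.         274.90968476]
 [  0.         466.15802376 209.93118586]
 [  0.           0.           1.        ]] -0.041189788256822166 [ 367.78912908  131.50888373 1517.51108415] [-3.03681981 -0.01461778 -1.58155763]
wrist [[307.41568106   0.         282.0518844 ]
 [  0.         307.41568106 206.08422707]
 [  0.           0.           1.        ]] -0.06892825197352562 [172.09180467 526.92720057 384.70095484] [ 2.88724945e+00 -5.65399663e-05  1.12638808e+00]
```

View pics/a_side.png

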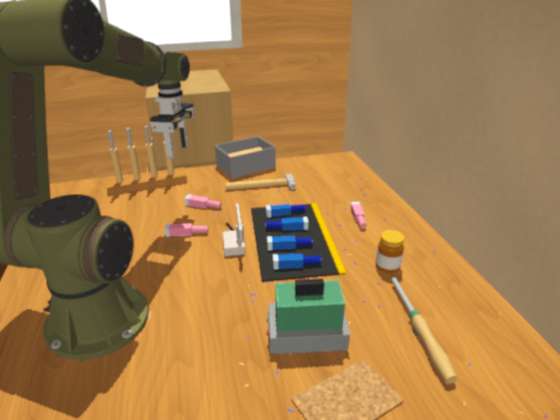

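View pics/a_top.png

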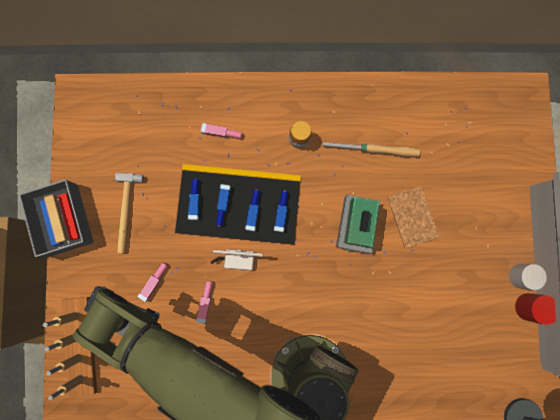

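View pics/a_wrist.png

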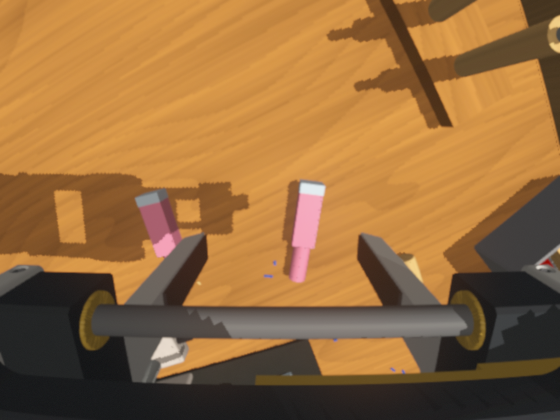

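```bash
cat > h.py <<'E'
from cell import manip
import numpy as np, cv2
from scipy.spatial.transform import Rotation as Ro
def rot(r): return Ro.from_euler('xyz',r).as_matrix()
def ray(p,uv):
    K=p["intrinsics"];d=np.array([-0.0]);
    x=(uv[0]-K[0,2])/K[0,0];y=(uv[1]-K[1,2])/K[1,1]
    rd=np.hypot(x,y);r=rd
    for _ in range(30): r=rd/(1+p["k1"]*r*r)
    s=r/rd if rd>0 else 1
    return rot(p["orientation"])@np.array([x*s,y*s,1.])
def onz(p,uv,z):
    d=ray(p,uv);o=np.array(p["origin"]);return o+d*(z-o[2])/d[2]
def proj(p,P):
    c=rot(p["orientation"]).T@(np.array(P,float)-p["origin"]);x,y=c[0]/c[2],c[1]/c[2]
    f=1+p["k1"]*(x*x+y*y);K=p["intrinsics"];return np.array([K[0,0]*x*f+K[0,2],K[1,1]*y*f+K[1,2]])
def tri(ps,uvs):
    A=np.zeros((3,3));b=np.zeros(3)
    for p,u in zip(ps,uvs):
        d=ray(p,u);d/=np.linalg.norm(d);M=np.eye(3)-np.outer(d,d);A+=M;b+=M@p["origin"]
    X=np.linalg.solve(A,b);return X,[np.linalg.norm(proj(p,X)-u) for p,u in zip(ps,uvs)]
def snap(n,name=None):
    p=manip.camera(n)
    if name: cv2.imwrite(f"pics/{name}.png",p["img"][:,:,::-1])
    return p
def st():
    s=manip.read_state();print("t %.2f"%s["clock"],"pos",np.round(s["eef_pos"],1),"rot",np.round(np.degrees(s["eef_rot"]),2),"F",np.round(s["wrist_force"],1),"gap %.1f"%s["finger_gap"],"q",np.round(s["joints"],2));return s
def go(pos,yaw):
    "tool-down target: print shift,turn from measured pose"
    s=st();R=rot(s["eef_rot"]);T=rot([-np.pi/2,0,np.radians(yaw)])
    print("shift",np.round(R.T@(np.array(pos)-s["eef_pos"]),1),"turn",np.round(Ro.from_matrix(R.T@T).as_rotvec(degrees=True),1))
E
python3 - <<'E'
from h import *
P={n:snap(n) for n in("top","side")}
Z={"unit":0,"axle":55,"deck":50,"cover":50,"cover_grip":138,"pad":0,"tray":0,"toolrest":0,"jar":0,"gouge":0,"mallet":0,"blank1_raw":20,"blank1_turned":20,"blank1":6}
for t,z in Z.items():
    for n in P:
        r=manip.tip_of(t,P[n])
        print(t,n,[(round(d["score"],2),np.round(d["xy"]).tolist(),np.round(onz(P[n],d["xy"],z)[:2]).tolist()) for d in r[:9]])
E
```

```text
unit top [(0.73, [357.0, 227.0], [470.0, -160.0])]
unit side [(0.86, [307.0, 334.0], [473.0, -162.0])]
axle top [(0.82, [362.0, 224.0], [474.0, -165.0])]
axle side [(0.92, [306.0, 316.0], [469.0, -160.0]), (0.29, [385.0, 267.0], [714.0, -45.0])]
deck top [(0.74, [356.0, 222.0], [480.0, -147.0])]
deck side [(0.68, [307.0, 315.0], [474.0, -152.0]), (0.31, [288.0, 226.0], [526.0, 214.0]), (0.18, [423.0, 332.0], [697.0, -267.0])]
cover top [(0.92, [360.0, 222.0], [479.0, -161.0])]
cover side [(0.66, [266.0, 243.0], [445.0, 145.0]), (0.65, [305.0, 313.0], [473.0, -147.0]), (0.25, [265.0, 212.0], [479.0, 316.0])]
cover_grip top [(0.61, [361.0, 221.0], [476.0, -148.0])]
cover_grip side [(0.69, [308.0, 284.0], [475.0, -151.0]), (0.35, [305.0, 226.0], [534.0, 67.0]), (0.35, [261.0, 187.0], [471.0, 318.0])]
pad top [(0.62, [413.0, 219.0], [492.0, -348.0])]
pad side []
tray top [(0.76, [238.0, 208.0], [536.0, 227.0]), (0.27, [254.0, 206.0], [539.0, 175.0]), (0.25, [357.0, 220.0], [491.0, -160.0])]
tray side [(0.74, [292.0, 240.0], [540.0, 212.0])]
toolrest top [(0.87, [241.0, 253.0], [389.0, 21
[... 803 characters left out ...]
0.66, [310.0, 241.0], [582.0, 169.0])]
blank1 top [(0.92, [253.0, 208.0], [533.0, 179.0]), (0.91, [221.0, 135.0], [779.0, 283.0]), (0.9, [203.0, 301.0], [235.0, 340.0]), (0.62, [282.0, 212.0], [519.0, 85.0]), (0.61, [193.0, 199.0], [566.0, 375.0]), (0.6, [225.0, 208.0], [534.0, 271.0]), (0.6, [156.0, 282.0], [298.0, 491.0])]
blank1 side [(0.95, [297.0, 268.0], [516.0, 70.0]), (0.92, [290.0, 244.0], [526.0, 184.0]), (0.87, [288.0, 228.0], [544.0, 275.0]), (0.86, [188.0, 233.0], [235.0, 324.0]), (0.72, [360.0, 221.0], [780.0, 258.0]), (0.69, [287.0, 213.0], [564.0, 364.0]), (0.64, [308.0, 315.0], [492.0, -109.0]), (0.61, [206.0, 204.0], [304.0, 493.0]), (0.49, [308.0, 335.0], [472.0, -170.0])]
```

Run:
```python
from h import *
p=snap("top")
img=p["img"];hsv=cv2.cvtColor(img,cv2.COLOR_RGB2HSV)
def rect(m,z,name):
    m=m.astype(np.uint8);n,l,s,c=cv2.connectedComponentsWithStats(m)
    for i in range(1,n):
        if s[i,4]<60: continue
        cs,_=cv2.findContours((l==i).astype(np.uint8),cv2.RETR_EXTERNAL,cv2.CHAIN_APPROX_NONE)
        w=np.array([onz(p,u,z)[:2] for u in max(cs,key=len)[:,0,:].astype(float)],np.float32)
        r=cv2.minAreaRect(w);print(name,np.round(c[i]),np.round(r[0],1),np.round(r[1],1),"ang %.1f"%r[2])
H,S,V=hsv[...,0],hsv[...,1],hsv[...,2]
rect((H>60)&(H<95)&(S>90)&(V>60),120,"green")
rect((H>100)&(H<130)&(S>120)&(V>60),30,"blue")
rect((H>20)&(H<32)&(S>180)&(V>120),6,"yellow")
for t,z in(("tray",6),("pad",6),("unit",50)):
    for d in manip.masks_of(t,p)[:1]: rect(d["pixels"],z,t+"%.2f"%d["score"])
c=cv2.resize(img[150:270,165:445],None,fx=2.8,fy=2.8,interpolation=cv2.INTER_CUBIC);cv2.imwrite("pics/crop1.png",c[:,:,::-1])
```

```text
green [363. 220.] [ 477.3 -153.5] [ 79.6 137.9] ang 80.0
blue [193. 198.] [571.6 370.9] [117.   32.1] ang 0.4
blue [222. 205.] [535.6 279.7] [ 31.8 116.6] ang 80.7
blue [253. 209.] [532.8 177.4] [ 30.6 116.1] ang 80.2
blue [281. 210.] [529.2  85.7] [ 31.1 115.8] ang 80.0
blue [ 48. 224.] [488.1 838.5] [154.5  25.8] ang 22.1
yellow [241. 172.] [651.  216.6] [387.6  17.9] ang 83.9
tray0.70 [238. 203.] [550.3 228.7] [387.5 231.1] ang 83.9
pad0.66 [413. 217.] [ 501.9 -345.6] [180.1 122.7] ang 16.5
unit0.68 [348. 230.] [ 464.3 -118.4] [196.3 104.5] ang 19.9
```

View pics/crop1.png

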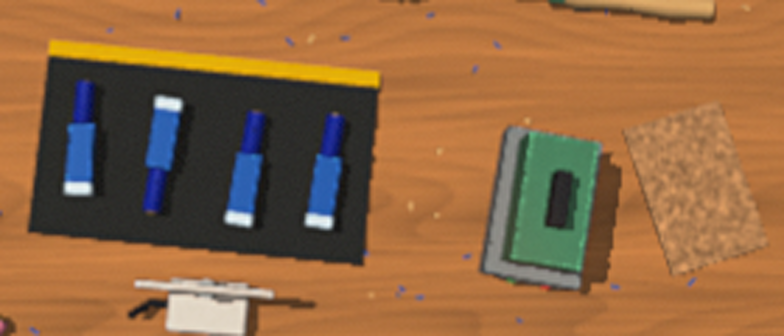

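Run:
```python
from h import *
go([477,-152,270],-10)
```

```text
t 1.85 pos [236.6 496.5 227.5] rot [-90.     0.   -25.48] F [ 0.1  0.3 -0.5] gap 94.1 q [ 1.06  0.3   1.52  0.    1.32 -0.07]
shift [ 496.   -42.5 -482. ] turn [ -0.  -15.5  -0. ]
```

```bash
python3 -m jog '[248,-42,-241,0,-8,0, 248,-42,-241,0,-8,0, 248,-42,-241,0,-8,0, 248,-42,-241,0,-8,0, 248,-42,-241,0,-8,0, 248,-42,-241,0,-8,0, 248,-42,-241,0,-8,0, 248,-42,-241,0,-8,0, 248,-42,-241,0,-8,0, 248,-42,-241,0,-8,0]' 60 40
python3 - <<'E'
from h import *
go([477,-152,270],-10)
E
```

```text
clock: 2.68
eef_pos: [357.8, 169.8, 270.1]
eef_rot: [-1.57, -0.001, -0.309]
wrist_force: [-0.4, 0.4, 0.1]
finger_gap: 60.0
t 2.68 pos [357.8 169.8 270.1] rot [-8.996e+01 -8.000e-02 -1.771e+01] F [-0.4  0.4  0.1] gap 60.0 q [ 0.35 -0.09  1.85 -0.    1.38 -0.91]
shift [ 211.4    0.3 -270.3] turn [-0.  -7.7  0.1]
```

```bash
python3 -m jog '[211,0,-270,0,-8,0, 211,0,-270,0,-8,0, 211,0,-270,0,-8,0, 211,0,-270,0,-8,0, 211,0,-270,0,-8,0, 211,0,-270,0,-8,0, 211,0,-270,0,-8,0, 211,0,-270,0,-8,0, 211,0,-270,0,-8,0, 211,0,-270,0,-8,0]' 60 40
python3 - <<'E'
from h import *
st()
p=snap("wrist","w1")
for t,z in(("cover_grip",138),("axle",55),("deck",50),("cover",50)):
    print(t,[(round(d["score"],2),np.round(d["xy"]),np.round(onz(p,d["xy"],z)[:2],1)) for d in manip.tip_of(t,p)[:2]])
for Q in([477,-152,154],): print(proj(p,Q))
E
```

```text
clock: 3.52
eef_pos: [477.8, -150.9, 268.5]
eef_rot: [-1.571, 0.001, -0.168]
wrist_force: [-1.3, 1.1, 0.1]
finger_gap: 60.2
t 3.52 pos [ 477.8 -150.9  268.5] rot [-9.00e+01  7.00e-02 -9.64e+00] F [-1.3  1.1  0.1] gap 60.2 q [-0.38  0.16  1.6  -0.    1.39 -1.78]
cover_grip [(0.84, array([276., 207.]), array([ 480.8, -157.5]))]
axle []
deck []
cover [(0.8, array([275., 184.]), array([ 473.9, -159.1]))]
[281.08307947 206.23205087]
```

View pics/w1.png

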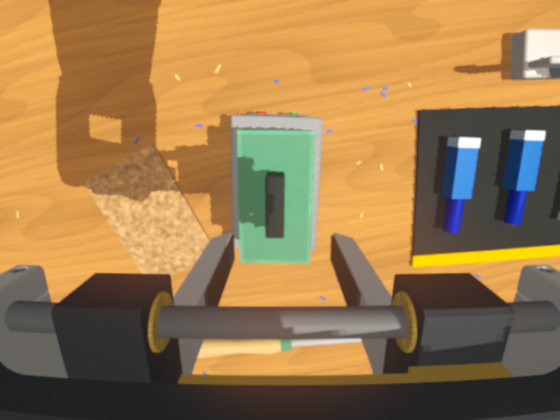

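Run:
```python
from h import *
p=snap("wrist")
img=p["img"];hsv=cv2.cvtColor(img,cv2.COLOR_RGB2HSV);H,S,V=hsv[...,0].astype(int),hsv[...,1],hsv[...,2]
print("cam",np.round(p["origin"]))
c=cv2.resize(img[100:280,215:340],None,fx=3.3,fy=3.3,interpolation=cv2.INTER_CUBIC);cv2.imwrite("pics/w1c.png",c[:,:,::-1])
def rect(m,z):
    m=m.astype(np.uint8);n,l,s,c=cv2.connectedComponentsWithStats(m);i=1+np.argmax(s[1:,4])
    cs,_=cv2.findContours((l==i).astype(np.uint8),cv2.RETR_EXTERNAL,cv2.CHAIN_APPROX_NONE)
    w=np.array([onz(p,u,z)[:2] for u in max(cs,key=len)[:,0,:].astype(float)],np.float32)
    print(s[i],cv2.minAreaRect(w))
g=(H>60)&(H<95)&(S>80)
b=np.zeros_like(g);b[165:245,260:292]=True
rect(g,120); rect(b&(V<60),154); rect(b&(V<60),122)
```

```text
cam [ 406. -136.  427.]
[ 234  131   75  132 7863] ((477.11151123046875, -159.39492797851562), (73.88630676269531, 137.88670349121094), 79.58917999267578)
[263 181   9  39 206] ((468.9832763671875, -160.28077697753906), (7.3626708984375, 35.75818634033203), 79.74029541015625)
[263 181   9  39 206] ((476.32537841796875, -163.09962463378906), (8.22462272644043, 39.944488525390625), 79.74032592773438)
```

View pics/w1c.png

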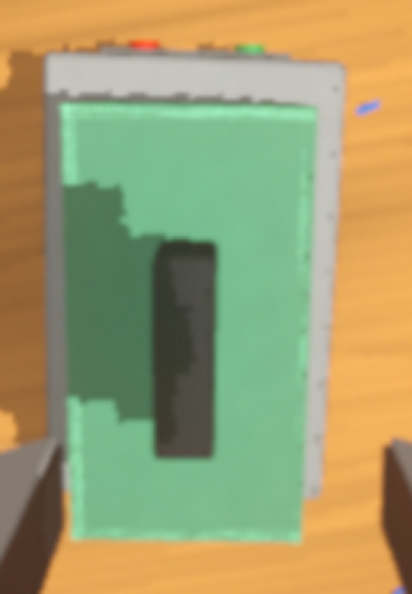

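Run:
```python
from h import *
s=st()
p=snap("wrist")
print(onz(p,[271.4,208.3],154),onz(p,[271.4,206],138))
# cover top corners in crop coords
for c in([60,105],[317,107],[302,541],[73,541]): print(np.round(onz(p,[215+c[0]/3.3,100+c[1]/3.3],120),1))
for c in([46,55],[345,65]): print("unit",np.round(onz(p,[215+c[0]/3.3,100+c[1]/3.3],50),1))
# pads centre check: projection of tcp tips
```

```text
t 3.82 pos [ 476.9 -147.4  269.7] rot [-9.0e+01 -2.0e-02 -9.4e+00] F [-0.4  0.2  0.3] gap 60.1 q [-0.37  0.15  1.6   0.    1.39 -1.78]
[ 477.10658524 -157.75019988  154.        ] [ 478.97038545 -158.60822212  138.        ]
[ 403.6 -184.1  120. ]
[ 416.6 -109.1  120. ]
[ 554.  -133.5  120. ]
[ 541.8 -208.1  120. ]
unit [ 384.8 -196.5   50. ]
unit [405.9 -90.8  50. ]
```

```bash
python3 -m jog '[3,0,-11,0,0.6,0, 3,41,-11,0,0.6,0, 3,80,-11,0,0.6,0, 3,100,-11,0,0.6,0, 3,110,-11,0,0.6,0, 3,118,-11,0,0.6,0, 3,122,-11,0,0.6,0, 3,122,-11,0,0.6,0]' 60 40
python3 - <<'E'
from h import *
st();snap("side","s2");snap("wrist","w2")
E
```

```text
clock: 4.53
eef_pos: [478.4, -160.3, 147.8]
eef_rot: [-1.571, -0.001, -0.176]
wrist_force: [-0.6, -0.2, -0.7]
finger_gap: 60.3
t 4.53 pos [ 478.4 -160.3  147.8] rot [-9.001e+01 -4.000e-02 -1.009e+01] F [-0.6 -0.2 -0.7] gap 60.3 q [-0.4   0.28  1.74 -0.    1.12 -1.79]
```

View pics/w2.png

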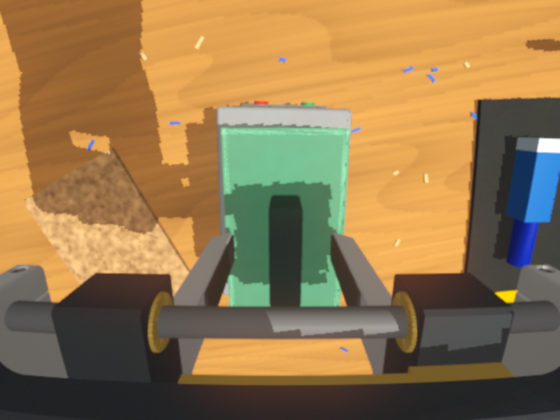

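```bash
python3 -m jog '[0,0,0,0,0,0, 0,0,0,0,0,0, 0,0,0,0,0,0, 0,0,0,0,0,0, 0,0,0,0,0,0, 0,0,0,0,0,0]' 10 50; python3 -m jog '[0,-10,0,0,0,0, 0,-30,0,0,0,0, 0,-50,0,0,0,0, 0,-70,0,0,0,0, 0,-70,0,0,0,0, 0,-70,0,0,0,0]'
python3 - <<'E'
from h import *
st();snap("side","s3")
go([502,-346,147+70-44],16)
E
```

```text
clock: 5.13
eef_pos: [478.1, -160.1, 147.5]
eef_rot: [-1.571, -0.0, -0.176]
wrist_force: [-0.5, -1.0, -0.5]
finger_gap: 23.2
clock: 5.63
eef_pos: [478.2, -160.1, 218.0]
eef_rot: [-1.571, -0.001, -0.176]
wrist_force: [0.2, 0.8, -3.0]
finger_gap: 17.7
t 5.63 pos [ 478.2 -160.1  218. ] rot [-9.002e+01 -8.000e-02 -1.008e+01] F [ 0.2  0.8 -3. ] gap 17.7 q [-0.4   0.21  1.66 -0.    1.27 -1.79]
t 5.68 pos [ 477.8 -159.9  216.9] rot [-8.999e+01  3.000e-02 -1.009e+01] F [-0.  0. -3.] gap 17.5 q [-0.4   0.21  1.66 -0.    1.27 -1.79]
shift [  56.4   43.8 -179. ] turn [ -0.  -26.1  -0. ]
```

View pics/s3.png

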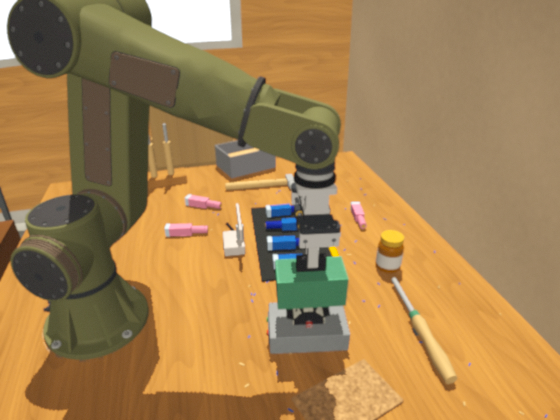

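Run:
```python
from h import *
p=snap("side","s3b")
c=cv2.resize(p["img"][190:370,230:390],None,fx=3.3,fy=3.3,interpolation=cv2.INTER_CUBIC)
cs,sn=np.cos(np.radians(-10)),np.sin(np.radians(-10))
def W(x,y,z): return [478+cs*x-sn*y,-159.9+sn*x+cs*y,z]
for off in(0,8,16):
  zb=50+70-off
  print(off,[np.round(proj(p,W(a,b,h))).tolist() for a,b,h in((-70,-38,zb),(70,-38,zb),(-70,-38,zb+70),(70,-38,zb+70))])
cv2.imwrite("pics/s3c.png",c[:,:,::-1])
```

```text
0 [[278.0, 307.0], [347.0, 303.0], [278.0, 280.0], [350.0, 277.0]]
8 [[278.0, 310.0], [347.0, 306.0], [278.0, 284.0], [350.0, 280.0]]
16 [[278.0, 313.0], [346.0, 309.0], [278.0, 287.0], [349.0, 283.0]]
```

View pics/s3c.png

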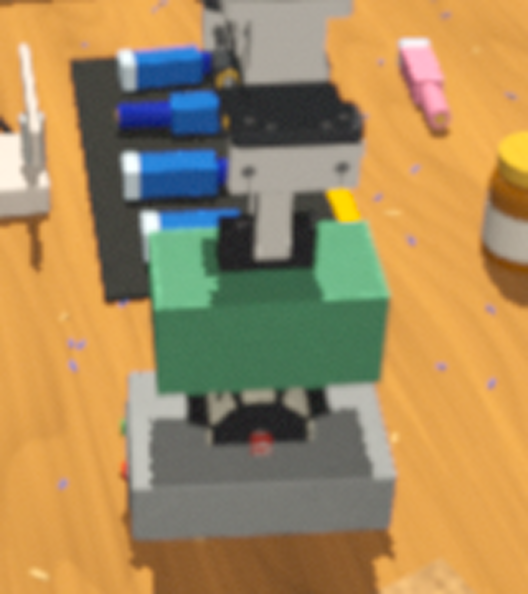

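```bash
python3 -m jog '[0,-20,0,0,0,0, 6,-20,-20,0,-3,0, 15,-20,-50,0,-8,0, 25,-20,-80,0,-13,0, 35,-20,-110,0,-17,0, 45,-10,-140,0,-21,0, 53,10,-165,0,-25,0, 56,35,-178,0,-26,0, 56,60,-179,0,-26,0, 56,80,-179,0,-26,0]'
python3 - <<'E'
from h import *
st();p=snap("side","s4");go([502,-346,112],16)
E
```

```text
clock: 6.57
eef_pos: [500.7, -346.4, 133.5]
eef_rot: [-1.567, 0.002, 0.277]
wrist_force: [0.3, -0.1, -2.8]
finger_gap: 17.7
t 6.57 pos [ 500.7 -346.4  133.5] rot [-89.81   0.14  15.85] F [ 0.3 -0.1 -2.8] gap 17.7 q [-0.67  0.52  1.44 -0.    1.19 -2.51]
t 6.62 pos [ 499.6 -345.   129.8] rot [-89.56   0.32  15.87] F [-1.8  0.5 -6.8] gap 17.6 q [-0.66  0.52  1.45  0.    1.18 -2.51]
shift [ 2.1 17.8 -1.7] turn [-0.4 -0.1 -0.3]
```

View pics/s4.png

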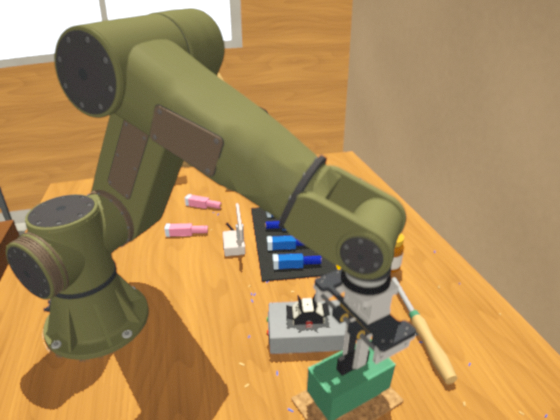

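```bash
python3 -m jog '[2,5,-1,0,0,0, 2,10,-1,0,0,0, 2,14,-1,0,0,0, 2,16,-1,0,0,0, 2,16,-1,0,0,0]'; python3 -m jog '[0,2,0,0,0,0, 0,4,0,0,0,0, 0,5,0,0,0,0, 0,5,0,0,0,0]'
python3 - <<'E'
from h import *
st()
E
```

```text
clock: 7.03
eef_pos: [504.2, -346.4, 121.7]
eef_rot: [-1.571, -0.0, 0.278]
wrist_force: [0.7, 0.1, -3.1]
finger_gap: 17.5
clock: 7.37
eef_pos: [504.0, -346.5, 116.3]
eef_rot: [-1.571, 0.0, 0.278]
wrist_force: [-1.0, 0.2, -2.0]
finger_gap: 17.8
t 7.37 pos [ 504.  -346.5  116.3] rot [-8.999e+01  1.000e-02  1.592e+01] F [-1.   0.2 -2. ] gap 17.8 q [-0.66  0.54  1.45 -0.    1.15 -2.51]
```

```bash
python3 -m jog '[0,2,0,0,0,0, 0,4,0,0,0,0, 0,5,0,0,0,0, 0,5,0,0,0,0]'; python3 -m jog '[0,1,0,0,0,0, 0,2,0,0,0,0, 0,2,0,0,0,0, 0,2,0,0,0,0]';python3 -m jog '[0,1,0,0,0,0, 0,2,0,0,0,0, 0,2,0,0,0,0, 0,2,0,0,0,0]'
```

```text
clock: 7.7
eef_pos: [504.0, -346.4, 111.1]
eef_rot: [-1.57, 0.0, 0.278]
wrist_force: [-0.3, -0.2, -2.9]
finger_gap: 17.8
clock: 8.03
eef_pos: [504.3, -346.5, 109.8]
eef_rot: [-1.571, -0.001, 0.278]
wrist_force: [0.5, 2.4, 1.5]
finger_gap: 17.3
clock: 8.37
eef_pos: [504.5, -346.5, 109.7]
eef_rot: [-1.572, -0.001, 0.278]
wrist_force: [-6.0, 7.1, 20.1]
finger_gap: 17.5
```

```bash
python3 -m jog '[0,-2,0,0,0,0, 0,-2,0,0,0,0, 0,-2,0,0,0,0]'; python3 -m jog '[0,0,0,0,0,0, 0,0,0,0,0,0, 0,0,0,0,0,0, 0,0,0,0,0,0]' 40; python3 -m jog '[0,-15,0,0,0,0, 0,-40,0,0,0,0, 0,-75,0,0,0,0, 0,-110,0,0,0,0, 0,-140,0,0,0,0, 0,-140,0,0,0,0]'
python3 - <<'E'
from h import *
st();snap("side","s5");p=snap("wrist","w5");
E
```

```text
clock: 8.62
eef_pos: [504.4, -346.5, 109.7]
eef_rot: [-1.571, -0.001, 0.278]
wrist_force: [1.0, 2.6, 5.2]
finger_gap: 17.4
clock: 8.95
eef_pos: [503.9, -346.6, 109.2]
eef_rot: [-1.571, 0.0, 0.278]
wrist_force: [0.8, 0.1, 0.5]
finger_gap: 38.7
clock: 9.45
eef_pos: [505.2, -347.5, 256.2]
eef_rot: [-1.578, -0.005, 0.278]
wrist_force: [-0.2, -0.3, 0.5]
finger_gap: 39.9
t 9.45 pos [ 505.2 -347.5  256.2] rot [-90.44  -0.31  15.91] F [-0.2 -0.3  0.5] gap 39.9 q [-0.66  0.42  1.29 -0.    1.42 -2.51]
```

View pics/s5.png

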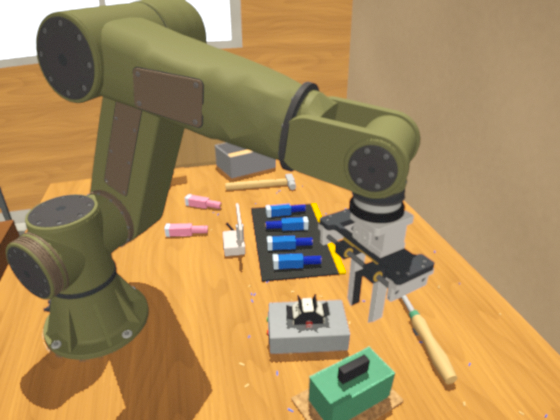

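View pics/w5.png

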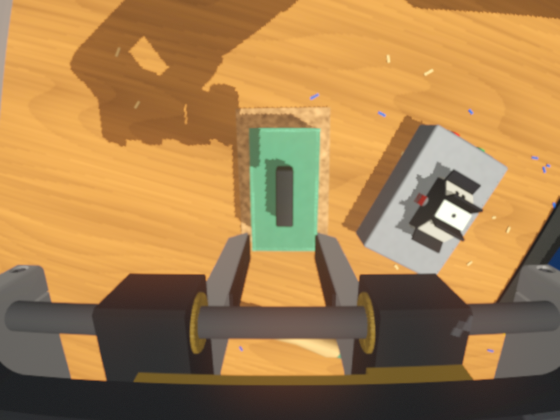

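Run:
```python
from h import *
go([447.5,-153.2,230],-10)
```

```text
t 9.55 pos [ 504.2 -346.7  250.1] rot [-9.008e+01 -5.000e-02  1.591e+01] F [-0.3  0.2 -0.6] gap 40.0 q [-0.66  0.42  1.3  -0.    1.41 -2.51]
shift [ -1.5  19.8 201.6] turn [ 0.1 25.9  0.1]
```

```bash
python3 -m jog '[-2,20,40,0,7,0, -2,20,80,0,14,0, -2,20,120,0,20,0, -2,20,160,0,26,0, -2,20,190,0,26,0, -2,20,202,0,26,0, -2,20,202,0,26,0, -2,20,202,0,26,0]' 0
python3 - <<'E'
from h import *
st();p=snap("wrist","w6")
for t,z in(("axle",55),("deck",50),("unit",0)):
    print(t,[(round(d["score"],2),np.round(d["xy"]),np.round(onz(p,d["xy"],z)[:2],1)) for d in manip.tip_of(t,p)[:2]])
c=cv2.resize(p["img"][60:320,180:400],None,fx=2.3,fy=2.3,interpolation=cv2.INTER_CUBIC);cv2.imwrite("pics/w6c.png",c[:,:,::-1])
E
```

```text
clock: 10.22
eef_pos: [446.9, -153.1, 228.9]
eef_rot: [-1.571, 0.001, -0.175]
wrist_force: [0.0, -1.2, -0.9]
finger_gap: 0.6
t 10.22 pos [ 446.9 -153.1  228.9] rot [-9.000e+01  4.000e-02 -1.001e+01] F [ 0.  -1.2 -0.9] gap 0.6 q [-0.41  0.13  1.73 -0.    1.29 -1.8 ]
axle [(0.62, array([467., 211.]), array([503.5,  52.7]))]
deck [(0.39, array([278., 205.]), array([ 460.9, -159.9]))]
unit [(0.59, array([280., 209.]), array([ 478.7, -161.4]))]
```

View pics/w6c.png

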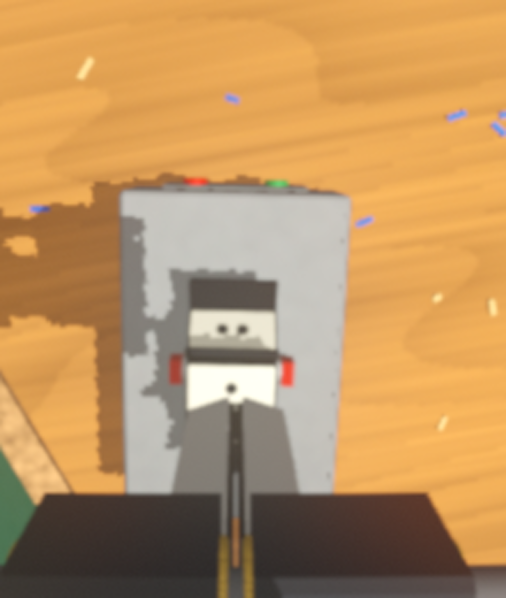

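```bash
cat >> h.py <<'E'
U=np.array([479.,-158.8]);UY=-10.0
def uw(x,y,z):
    c,s=np.cos(np.radians(UY)),np.sin(np.radians(UY));return np.array([U[0]+c*x-s*y,U[1]+s*x+c*y,z])
def wu(P):
    c,s=np.cos(np.radians(UY)),np.sin(np.radians(UY));d=np.array(P[:2])-U;return np.array([c*d[0]+s*d[1],-s*d[0]+c*d[1]])
E
python3 - <<'E'
from h import *
p=snap("wrist")
for c in([175,368],[287,371],[122,190],[350,196]):
    w=onz(p,[180+c[0]/2.3,60+c[1]/2.3],53 if c[1]>300 else 50);print(np.round(w,1),np.round(wu(w),1))
for a in range(-40,1,5):
    r=np.radians(a);u=proj(p,uw(50*np.sin(r),0,55+50*np.cos(r)));print(a,np.round((u-[180,60])*2.3))
E
```

```text
[ 472.7 -188.7   53. ] [ -1.  -30.5]
[ 484.  -134.5   53. ] [ 0.7 24.8]
[ 383.7 -196.5   50. ] [-87.3 -53.7]
[405.2 -91.6  50. ] [-84.3  53.4]
-40 [237. 326.]
-35 [237. 335.]
-30 [237. 345.]
-25 [237. 355.]
-20 [237. 366.]
-15 [237. 376.]
-10 [237. 386.]
-5 [237. 396.]
0 [237. 406.]
```

```bash
python3 -m jog '[-3,41,0,0,0,0, -3,80,0,0,0,0, -3,105,0,0,0,0, -3,112,0,0,0,0, -3,112,0,0,0,0]'; python3 -m jog '[6,0,0,0,0,0, 12,0,0,0,0,0, 18,0,0,0,0,0, 24,0,0,0,0,0, 30,0,0,0,0,0, 36,0,0,0,0,0, 41,0,0,0,0,0, 41,0,0,0,0,0]'
python3 - <<'E'
from h import *
s=st();print(wu(s["eef_pos"]));snap("side","s7")
p=snap("side");c=cv2.resize(p["img"][240:370,230:390],None,fx=4,fy=4,interpolation=cv2.INTER_CUBIC);cv2.imwrite("pics/s7c.png",c[:,:,::-1])
E
```

```text
clock: 10.88
eef_pos: [443.2, -152.5, 116.2]
eef_rot: [-1.57, 0.003, -0.177]
wrist_force: [-0.5, 1.1, 1.1]
finger_gap: 0.3
clock: 11.55
eef_pos: [485.0, -159.5, 117.4]
eef_rot: [-1.571, -0.0, -0.176]
wrist_force: [0.1, -0.3, 0.3]
finger_gap: 0.3
t 11.55 pos [ 485.  -159.5  117.4] rot [-9.000e+01 -2.000e-02 -1.007e+01] F [ 0.1 -0.3  0.3] gap 0.3 q [-0.39  0.34  1.75  0.    1.06 -1.78]
[6.07547518 0.3526227 ]
```

View pics/s7c.png

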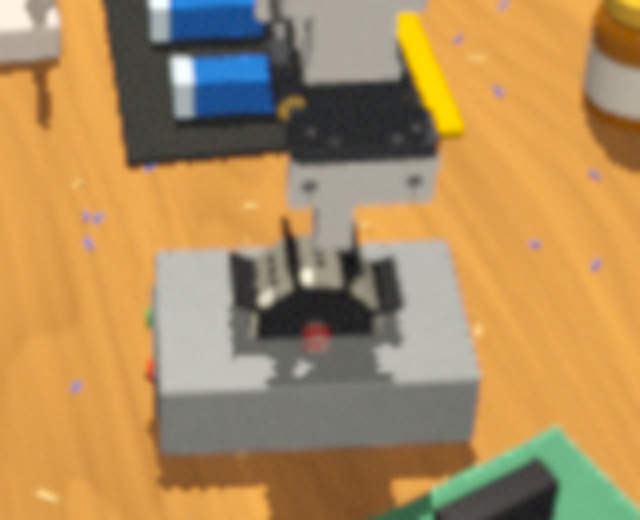

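```bash
python3 -m jog '[0,-12,0,0,0,0, 0,-22,0,0,0,0, -15,-22,0,0,0,0, -32,-22,0,0,0,0, -41,-22,0,0,0,0, -41,-22,0,0,0,0, -41,-12,0,0,0,0, -41,0,0,0,0,0, -41,0,0,0,0,0]'; python3 -m jog '[6,0,0,0,0,0, 12,0,0,0,0,0, 18,0,0,0,0,0, 24,0,0,0,0,0, 30,0,0,0,0,0, 36,0,0,0,0,0, 41,0,0,0,0,0, 41,0,0,0,0,0]'
python3 -m jog '[0,-12,0,0,0,0, 0,-22,0,0,0,0, -15,-22,0,0,0,0, -32,-22,0,0,0,0, -41,-22,0,0,0,0, -41,-22,0,0,0,0, -41,-12,0,0,0,0, -41,0,0,0,0,0, -41,0,0,0,0,0]'; python3 -m jog '[6,0,0,0,0,0, 12,0,0,0,0,0, 18,0,0,0,0,0, 24,0,0,0,0,0, 30,0,0,0,0,0, 36,0,0,0,0,0, 41,0,0,0,0,0, 41,0,0,0,0,0]'
python3 - <<'E'
from h import *
s=st();print(wu(s["eef_pos"]))
p=snap("side");c=cv2.resize(p["img"][240:370,230:390],None,fx=4,fy=4,interpolation=cv2.INTER_CUBIC);cv2.imwrite("pics/s8c.png",c[:,:,::-1])
E
```

```text
clock: 12.4
eef_pos: [443.5, -152.1, 115.3]
eef_rot: [-1.57, 0.003, -0.176]
wrist_force: [-0.5, 0.1, 0.2]
finger_gap: 0.2
clock: 13.07
eef_pos: [485.0, -159.6, 117.4]
eef_rot: [-1.571, -0.0, -0.176]
wrist_force: [-0.2, 0.1, 0.1]
finger_gap: 0.4
clock: 13.82
eef_pos: [443.6, -152.1, 115.3]
eef_rot: [-1.57, 0.002, -0.176]
wrist_force: [-0.6, -0.3, -0.5]
finger_gap: 0.3
clock: 14.48
eef_pos: [485.1, -159.6, 117.4]
eef_rot: [-1.571, -0.0, -0.176]
wrist_force: [-0.5, -0.5, -0.5]
finger_gap: 0.5
t 14.48 pos [ 485.1 -159.6  117.4] rot [-9.000e+01 -2.000e-02 -1.008e+01] F [-0.5 -0.5 -0.5] gap 0.5 q [-0.39  0.34  1.75  0.    1.06 -1.78]
[6.09896823 0.29383504]
```

View pics/s8c.png

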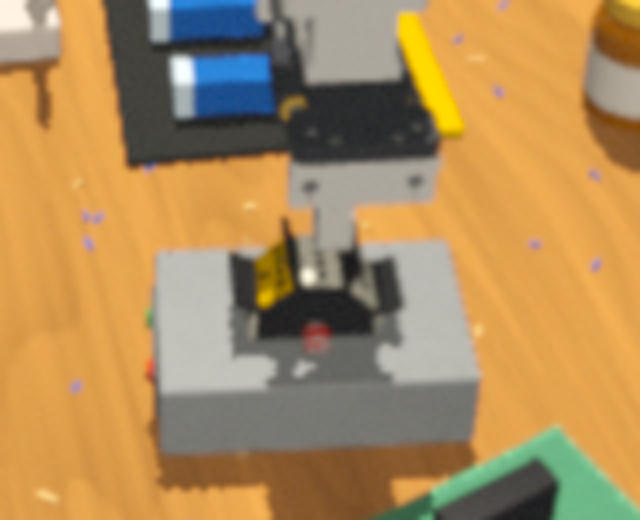

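```bash
python3 -m jog '[0,-12,0,0,0,0, 0,-22,0,0,0,0, -15,-22,0,0,0,0, -32,-22,0,0,0,0, -41,-22,0,0,0,0, -41,-22,0,0,0,0, -41,-12,0,0,0,0, -41,0,0,0,0,0, -41,0,0,0,0,0]'; python3 -m jog '[6,0,0,0,0,0, 12,0,0,0,0,0, 18,0,0,0,0,0, 24,0,0,0,0,0, 30,0,0,0,0,0, 36,0,0,0,0,0, 41,0,0,0,0,0, 41,0,0,0,0,0]'
python3 -m jog '[0,-15,0,0,0,0, 0,-40,0,0,0,0, 0,-75,0,0,0,0, 30,-110,0,0,0,0, 60,-140,0,0,0,0, 60,-140,0,0,0,0, 60,-140,0,0,0,0]'
python3 - <<'E'
from h import *
s=st();print(wu(s["eef_pos"]))
p=snap("side");c=cv2.resize(p["img"][240:370,230:390],None,fx=4,fy=4,interpolation=cv2.INTER_CUBIC);cv2.imwrite("pics/s9c.png",c[:,:,::-1])
p=snap("wrist","w9")
for a in (-45,-30,-25,-22.5,-20,-15,0,15,20,22.5,25,30):
    r=np.radians(a);u=[proj(p,uw(50*np.sin(r),b,55+50*np.cos(r))) for b in(-20,20)];print(a,np.round(u,1).tolist())
E
```

```text
clock: 15.28
eef_pos: [443.6, -152.1, 115.3]
eef_rot: [-1.57, 0.002, -0.176]
wrist_force: [-1.0, 0.1, -1.3]
finger_gap: 0.3
clock: 15.95
eef_pos: [485.1, -159.6, 117.4]
eef_rot: [-1.571, -0.0, -0.176]
wrist_force: [-0.2, 0.4, -0.1]
finger_gap: 0.3
clock: 16.53
eef_pos: [544.6, -170.2, 258.8]
eef_rot: [-1.571, -0.003, -0.176]
wrist_force: [-0.3, 0.0, -1.1]
finger_gap: 0.5
t 16.53 pos [ 544.6 -170.2  258.8] rot [-90.03  -0.2  -10.06] F [-0.3  0.  -1.1] gap 0.5 q [-0.37  0.32  1.42  0.    1.4  -1.76]
[66.61988629  0.16539107]
-45 [[262.1, 96.9], [301.9, 96.9]]
-30 [[261.8, 107.0], [302.2, 107.0]]
-25 [[261.7, 111.0], [302.3, 111.0]]
-22.5 [[261.7, 113.0], [302.4, 113.0]]
-20 [[261.6, 115.1], [302.4, 115.1]]
-15 [[261.6, 119.5], [302.4, 119.4]]
0 [[261.7, 133.0], [302.4, 132.9]]
15 [[262.0, 146.1], [302.1, 146.1]]
20 [[262.2, 150.2], [301.9, 150.2]]
22.5 [[262.2, 152.2], [301.8, 152.2]]
25 [[262.3, 154.1], [301.8, 154.1]]
30 [[262.5, 157.8], [301.6, 157.7]]
```

View pics/s9c.png

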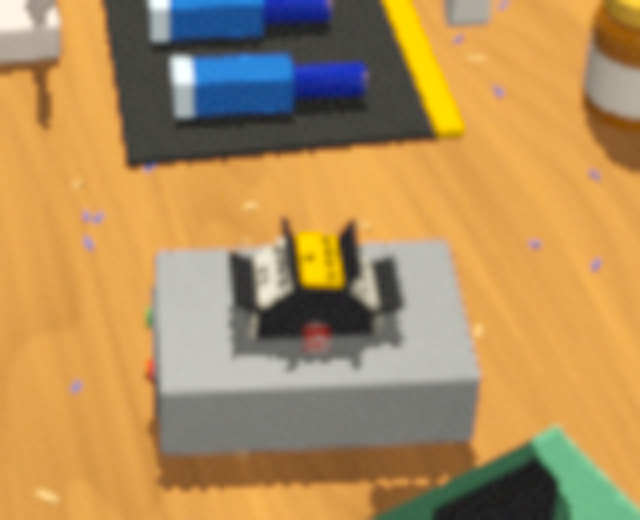

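View pics/w9.png

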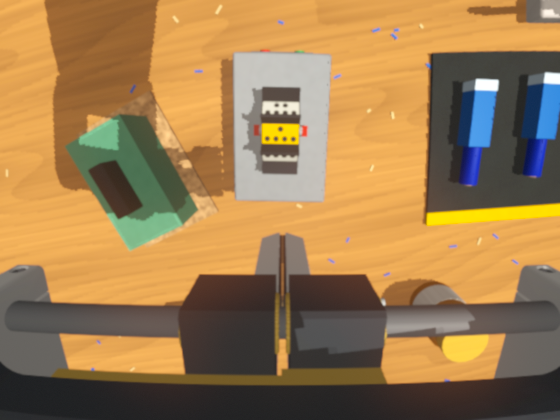

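Run:
```python
from h import *
p=snap("wrist")
img=p["img"]
hsv=cv2.cvtColor(img,cv2.COLOR_RGB2HSV)
m=(hsv[...,0]>20)&(hsv[...,0]<34)&(hsv[...,1]>150)&(hsv[...,2]>120);m[:,:240]=0;m[:,320:]=0;m[:100]=0;m[200:]=0
ys,xs=np.where(m);print(ys.min(),ys.max(),ys.mean(),xs.mean())
for y in range(80,180): print(y,int(img[y,268:296].mean()),end="; ")
for dy in(-8,-4,0,4,8):
    f=lambda a,r:np.round(proj(p,uw(r*np.sin(np.radians(a+dy)),0,55+r*np.cos(np.radians(a+dy))))[1],1)
    print(dy,"ridge tips",f(-22.5,50),f(22.5,50),"face ctr",f(0,34),"ridge roots",f(-19,34),f(19,34))
c=cv2.resize(img[60:200,220:340],None,fx=4.2,fy=4.2,interpolation=cv2.INTER_CUBIC);cv2.imwrite("pics/w9c.png",c[:,:,::-1])
```

```text
124 145 134.5810810810811 279.5716216216216
80 195; 81 196; 82 196; 83 196; 84 196; 85 197; 86 195; 87 181; 88 132; 89 88; 90 78; 91 77; 92 78; 93 78; 94 78; 95 78; 96 78; 97 78; 98 78; 99 78; 100 79; 101 89; 102 144; 103 200; 104 214; 105 202; 106 192; 107 202; 108 221; 109 231; 110 231; 111 218; 112 188; 113 161; 114 143; 115 116; 116 92; 117 86; 118 81; 119 73; 120 71; 121 71; 122 71; 123 75; 124 110; 125 139; 126 157; 127 157; 128 154; 129 150; 130 149; 131 151; 132 155; 133 158; 134 158; 135 158; 136 157; 137 151; 138 140; 139 128; 140 127; 141 136; 142 148; 143 155; 144 147; 145 121; 146 84; 147 74; 148 74; 149 74; 150 74; 151 74; 152 75; 153 78; 154 82; 155 86; 156 107; 157 142; 158 179; 159 202; 160 206; 161 190; 162 147; 163 102; 164 87; 165 87; 166 87; 167 88; 168 88; 169 88; 170 88; 171 88; 172 88; 173 90; 174 108; 175 151; 176 182; 177 189; 178 190; 179 190; -8 ridge tips 107.7 146.8 face ctr 129.0 ridge roots 118.4 140.0
-4 ridge tips 110.8 150.1 face ctr 131.3 ridge roots 120.5 142.2
0 ridge tips 114.0 153.3 face ctr 133.6 ridge roots 122.7 144.4
4 ridge tips 117.4 156.3 face ctr 136.0 ridge roots 124.9 146.5
8 ridge tips 120.9 159.2 face ctr 138.3 ridge roots 127.2 148.5
```

View pics/w9c.png

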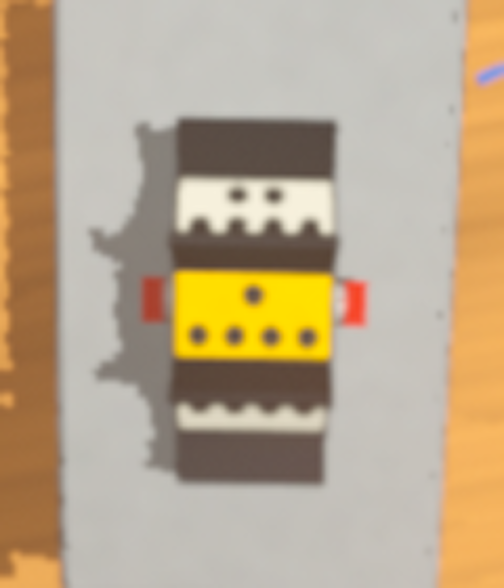

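Run:
```python
from h import *
p=snap("top","t10")
go([504.1,-346.5,230],15.9)
```

```text
t 16.73 pos [ 542.3 -169.7  256. ] rot [-89.97   0.13 -10.09] F [-0.3 -0.4 -0.2] gap 0.5 q [-0.37  0.32  1.43  0.    1.4  -1.76]
shift [  -6.5   26.  -180.8] turn [ -0.1 -26.   -0.1]
```

```bash
python3 -m jog '[-6,0,-35,0,-7,0, -6,5,-75,0,-13,0, -6,15,-115,0,-20,0, -6,26,-150,0,-26,0, -6,26,-175,0,-26,0, -6,26,-181,0,-26,0, -6,26,-181,0,-26,0, -6,26,-181,0,-26,0]' 44
python3 - <<'E'
from h import *
snap("wrist","w11")
go([504.1,-346.5,110],15.9)
E
```

```text
clock: 17.4
eef_pos: [505.5, -346.3, 231.2]
eef_rot: [-1.57, 0.0, 0.277]
wrist_force: [1.1, 0.0, -1.0]
finger_gap: 43.8
t 17.45 pos [ 505.8 -345.9  231.5] rot [-8.999e+01 -1.000e-02  1.594e+01] F [0.3 0.1 1.2] gap 44.3 q [-0.66  0.44  1.32  0.    1.38 -2.51]
shift [ -1.9 121.5  -0.2] turn [-0.  0.  0.]
```

View pics/w11.png

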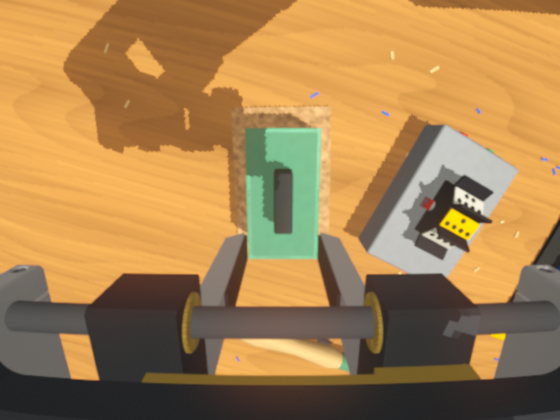

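```bash
python3 -m jog '[-2,30,0,0,0,0, -2,65,0,0,0,0, -2,95,0,0,0,0, -2,112,0,0,0,0, -2,122,0,0,0,0, -2,128,0,0,0,0, -2,128,0,0,0,0]'; python3 -m jog '[0,0,0,0,0,0, 0,0,0,0,0,0, 0,0,0,0,0,0, 0,0,0,0,0,0, 0,0,0,0,0,0, 0,0,0,0,0,0, 0,0,0,0,0,0]' 5 55;python3 - <<'E'
from h import *
st()
E
```

```text
clock: 18.03
eef_pos: [504.0, -346.9, 103.3]
eef_rot: [-1.57, 0.0, 0.279]
wrist_force: [-0.4, 0.4, -0.3]
finger_gap: 44.2
clock: 18.62
eef_pos: [503.8, -347.7, 103.8]
eef_rot: [-1.571, -0.0, 0.278]
wrist_force: [-2.1, 1.5, 4.3]
finger_gap: 17.5
t 18.62 pos [ 503.8 -347.7  103.8] rot [-9.001e+01 -1.000e-02  1.591e+01] F [-2.1  1.5  4.3] gap 17.5 q [-0.66  0.56  1.46  0.    1.13 -2.51]
```

```bash
python3 -m jog '[0,-20,0,0,0,0, 0,-50,0,0,0,0, 0,-80,0,0,0,0, 0,-105,0,0,0,0, 0,-120,0,0,0,0, 0,-120,0,0,0,0, 0,-120,0,0,0,0]'
python3 - <<'E'
from h import *
go([478.2,-160.1,218],-10.1)
snap("side","s12")
E
```

```text
clock: 19.2
eef_pos: [503.7, -347.7, 223.1]
eef_rot: [-1.571, -0.0, 0.278]
wrist_force: [0.4, -0.5, -2.0]
finger_gap: 17.8
t 19.20 pos [ 503.7 -347.7  223.1] rot [-9.001e+01 -1.000e-02  1.591e+01] F [ 0.4 -0.5 -2. ] gap 17.8 q [-0.66  0.44  1.34 -0.    1.36 -2.51]
shift [ 26.9   5.  187.4] turn [ 0. 26.  0.]
```

View pics/s12.png

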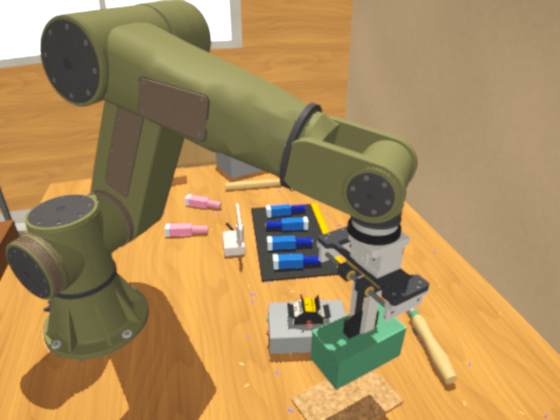

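```bash
python3 -m jog '[4,0,22,0,4,0, 8,0,48,0,9,0, 12,0,75,0,13,0, 16,0,102,0,17,0, 20,0,130,0,21,0, 24,0,155,0,24,0, 26,0,175,0,26,0, 27,0,187,0,26,0, 27,0,187,0,26,0, 27,0,187,0,26,0]'
python3 - <<'E'
from h import *
go([478.2,-160.1,150],-10.1)
p=snap("side");c=cv2.resize(p["img"][190:370,230:390],None,fx=3.3,fy=3.3,interpolation=cv2.INTER_CUBIC);cv2.imwrite("pics/s13.png",c[:,:,::-1])
E
```

```text
clock: 20.08
eef_pos: [478.4, -160.5, 222.8]
eef_rot: [-1.571, 0.001, -0.174]
wrist_force: [0.4, -0.1, -2.4]
finger_gap: 17.7
t 20.08 pos [ 478.4 -160.5  222.8] rot [-9.00e+01  5.00e-02 -9.97e+00] F [ 0.4 -0.1 -2.4] gap 17.7 q [-0.4   0.2   1.65 -0.    1.29 -1.79]
shift [-0.2 72.8  0.4] turn [ 0.   0.1 -0.1]
```

View pics/s13.png

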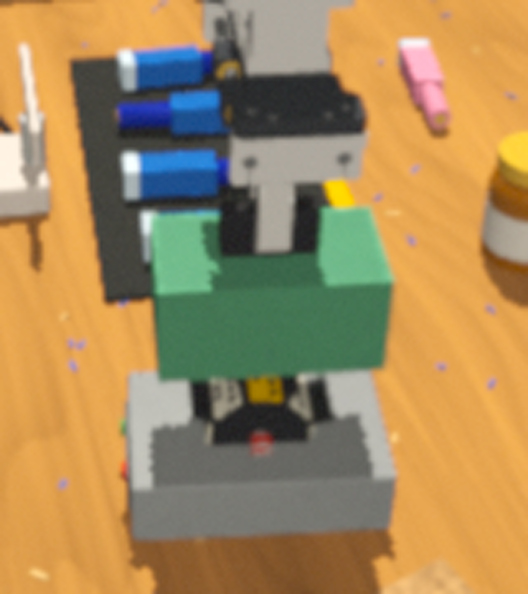

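```bash
python3 -m jog '[-0.5,12,0,0,0,0, -0.5,27,0,0,0,0, -0.5,42,0,0,0,0, -0.5,55,0,0,0,0, -0.5,64,0,0,0,0, -0.5,69,0,0,0,0, -0.5,71,0,0,0,0, -0.5,71,0,0,0,0, -0.5,71,0,0,0,0]'; python3 -m jog '[0,2,0,0,0,0, 0,3,0,0,0,0, 0,3,0,0,0,0, 0,3,0,0,0,0]'; python3 -m jog '[0,1,0,0,0,0, 0,1,0,0,0,0, 0,1,0,0,0,0]'
```

```text
clock: 20.88
eef_pos: [478.2, -160.6, 153.0]
eef_rot: [-1.571, -0.001, -0.176]
wrist_force: [-0.6, -0.7, -1.9]
finger_gap: 17.7
clock: 21.22
eef_pos: [478.0, -160.3, 149.6]
eef_rot: [-1.571, -0.0, -0.176]
wrist_force: [-0.2, 0.3, -1.4]
finger_gap: 17.3
clock: 21.47
eef_pos: [477.9, -160.3, 148.4]
eef_rot: [-1.571, 0.0, -0.176]
wrist_force: [0.2, 0.1, -2.8]
finger_gap: 17.8
```

```bash
python3 -m jog '[0,1,0,0,0,0, 0,1,0,0,0,0, 0,1,0,0,0,0]'; python3 -m jog '[0,0.7,0,0,0,0, 0,0.7,0,0,0,0, 0,0.7,0,0,0,0]'
```

```text
clock: 21.72
eef_pos: [478.1, -160.3, 147.8]
eef_rot: [-1.571, -0.0, -0.176]
wrist_force: [-0.7, 2.0, 3.2]
finger_gap: 17.5
clock: 21.97
eef_pos: [478.2, -160.2, 147.7]
eef_rot: [-1.571, -0.001, -0.176]
wrist_force: [-4.2, 4.6, 11.3]
finger_gap: 17.6
```

```bash
python3 -m jog '[0,-1,0,0,0,0, 0,-1,0,0,0,0]'; python3 -m jog '[0,0,0,0,0,0, 0,0,0,0,0,0, 0,0,0,0,0,0, 0,0,0,0,0,0]' 44; python3 -m jog '[0,-15,0,0,0,0, 0,-40,0,0,0,0, 0,-75,0,0,0,0, 0,-110,0,0,0,0, 0,-122,0,0,0,0, 0,-122,0,0,0,0, 0,-122,0,0,0,0]'
python3 - <<'E'
from h import *
st();p=snap("wrist","w14");
c=cv2.resize(p["img"][100:280,215:340],None,fx=3.3,fy=3.3,interpolation=cv2.INTER_CUBIC);cv2.imwrite("pics/w14c.png",c[:,:,::-1])
for yy in(0,):
  for a,b,z in((-70,-38,120),(-70,38,120),(70,38,120),(70,-38,120),(-85,-55,50),(-85,55,50)): print(np.round((proj(p,uw(a,b,z))-[215,100])*3.3))
E
```

```text
clock: 22.13
eef_pos: [477.9, -160.4, 147.8]
eef_rot: [-1.571, -0.0, -0.176]
wrist_force: [-0.5, 2.8, 4.2]
finger_gap: 17.3
clock: 22.47
eef_pos: [477.9, -160.4, 147.7]
eef_rot: [-1.571, 0.0, -0.176]
wrist_force: [-0.4, -0.3, 0.0]
finger_gap: 40.7
clock: 23.05
eef_pos: [477.9, -160.4, 269.6]
eef_rot: [-1.571, -0.001, -0.176]
wrist_force: [-0.7, -0.5, 0.0]
finger_gap: 44.1
t 23.05 pos [ 477.9 -160.4  269.6] rot [-9.001e+01 -3.000e-02 -1.009e+01] F [-0.7 -0.5  0. ] gap 44.1 q [-0.4   0.17  1.59 -0.    1.39 -1.79]
[99. 95.]
[357.  95.]
[343. 532.]
[112. 533.]
[74. 51.]
[380.  51.]
```

View pics/w14c.png

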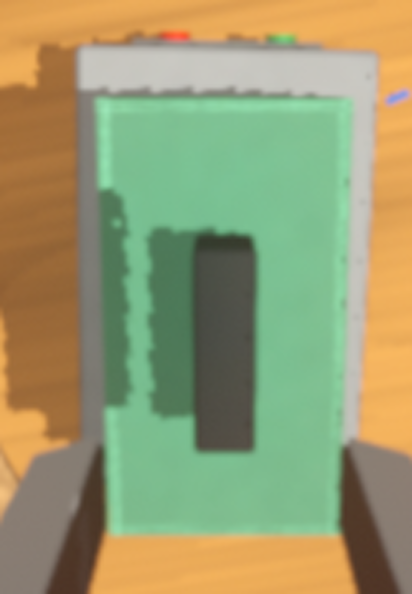

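```bash
python3 - <<'E'
from h import *
go([510,228,320],-6)
E
python3 -m jog '[-30,-50,40,0,0,0, -30,-50,80,0,0,0, -30,-50,120,0,-1,0, -30,-50,160,0,-2,0, -30,-50,200,0,-4,0, -30,-50,240,0,-4,0, -30,-50,280,0,-4,0, -30,-50,320,0,-4,0, -30,-50,360,0,-4,0, -30,-50,380,0,-4,0]' 50
python3 - <<'E'
from h import *
go([510,228,320],-6)
E
```

```text
t 23.10 pos [ 477.6 -160.2  268.7] rot [-8.998e+01  7.000e-02 -1.009e+01] F [ 0.   0.9 -1. ] gap 43.7 q [-0.4   0.17  1.59 -0.    1.39 -1.79]
shift [-36.2 -51.2 387.9] turn [-0.  -4.1 -0.1]
clock: 23.93
eef_pos: [514.6, 222.4, 317.6]
eef_rot: [-1.572, 0.003, -0.104]
wrist_force: [0.4, -0.9, 0.2]
finger_gap: 50.1
t 23.93 pos [514.6 222.4 317.6] rot [-90.06   0.16  -5.99] F [ 0.4 -0.9  0.2] gap 50.1 q [ 0.34  0.28  1.35  0.    1.52 -1.12]
shift [-5.1 -2.4  5.1] turn [ 0.1  0.  -0.2]
```

```bash
cat >> h.py <<'E'
def blanks(p,zt=34,zc=20,minA=40):
    img=p["img"];hsv=cv2.cvtColor(img,cv2.COLOR_RGB2HSV);H,S,V=hsv[...,0],hsv[...,1],hsv[...,2]
    m=((H>100)&(H<130)&(S>120)&(V>50)).astype(np.uint8)
    n,l,s,c=cv2.connectedComponentsWithStats(m)
    for i in range(1,n):
        if s[i,4]<minA: continue
        cs,_=cv2.findContours((l==i).astype(np.uint8),cv2.RETR_EXTERNAL,cv2.CHAIN_APPROX_NONE)
        w=np.array([onz(p,u,zt)[:2] for u in max(cs,key=len)[:,0,:].astype(float)],np.float32)
        r=cv2.minAreaRect(w);print("blue",np.round(c[i]),np.round(r[0],1),np.round(r[1],1),"%.1f"%r[2])
T=np.array([539.,229.]);TY=-6.1
def wt(P):
    c,s=np.cos(np.radians(TY)),np.sin(np.radians(TY));d=np.array(P[:2])-T;return np.array([c*d[0]+s*d[1],-s*d[0]+c*d[1]])
def tw(x,y):
    c,s=np.cos(np.radians(TY)),np.sin(np.radians(TY));return np.array([T[0]+c*x-s*y,T[1]+s*x+c*y])
E
python3 - <<'E'
from h import *
p=snap("wrist","w15"); blanks(p)
for t in("blank1_raw","blank1_turned"):
    for d in manip.tip_of(t,p): w=onz(p,d["xy"],20);print(t,round(d["score"],2),np.round(d["xy"]),np.round(w[:2],1),np.round(wt(w),1))
p=snap("side");
for t in("blank1_raw","blank1_turned"):
    for d in manip.tip_of(t,p): w=onz(p,d["xy"],20);print(t,round(d["score"],2),np.round(d["xy"]),np.round(w[:2],1),np.round(wt(w),1))
E
```

```text
blue [322. 190.] [536.5 278.5] [ 33.1 115.4] 81.6
blue [254. 189.] [533.  177.5] [ 33.7 114.8] 79.8
blue [194. 194.] [530.1  88.1] [ 34.2 115.1] 79.5
blue [383. 199.] [570.4 367.1] [ 33.5 115.5] 86.8
blank1_raw 0.93 [255. 142.] [460.9 187.4] [-73.2 -49.6]
blank1_raw 0.32 [321. 149.] [480.3 283.3] [-64.1  47.8]
blank1_turned 0.61 [251. 225.] [586.  165.1] [ 53.5 -58.6]
blank1_raw 0.84 [268. 244.] [459.2 179.8] [-74.2 -57.4]
blank1_raw 0.5 [268. 225.] [480.7 284. ] [-63.8  48.5]
blank1_turned 0.94 [311. 240.] [586.4 171. ] [ 53.3 -52.6]
blank1_turned 0.41 [306. 315.] [ 482.7 -121.5] [ -18.8 -354.5]
```

View pics/w15.png

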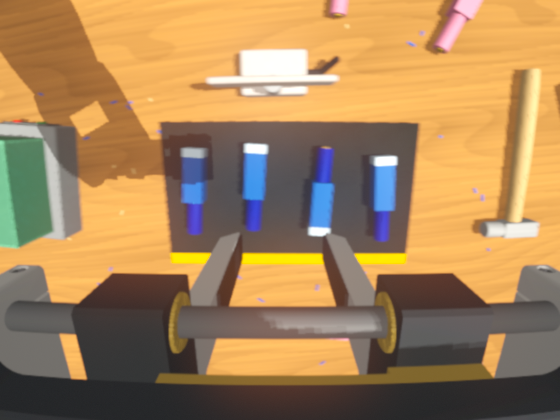

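Run:
```python
from h import *
go([514.2,180.8,31],-10)
```

```text
t 24.23 pos [514.9 218.  319. ] rot [-9.004e+01  6.000e-02 -6.140e+00] F [-0.8 -0.6 -0.3] gap 49.8 q [ 0.34  0.27  1.35 -0.    1.52 -1.13]
shift [  3.7 288.  -36.9] turn [ 0.   3.9 -0.1]
```

```bash
python3 -m jog '[4,40,-37,0,4,0, 4,80,-37,0,4,0, 4,120,-37,0,4,0, 4,160,-37,0,4,0, 4,200,-37,0,4,0, 4,220,-37,0,4,0, 4,230,-37,0,4,0, 4,230,-37,0,4,0]' 50 45
python3 - <<'E'
from h import *
p=snap("wrist","w16"); blanks(p)
go([514.2,180.8,31],-10)
E
```

```text
clock: 24.9
eef_pos: [514.2, 180.7, 88.2]
eef_rot: [-1.572, 0.003, -0.177]
wrist_force: [-0.2, -0.2, 0.3]
finger_gap: 49.8
blue [410. 220.] [522.3 274.7] [38.2 93.1] 80.8
blue [279. 235.] [526.3 175.7] [ 28.2 103.5] 80.6
blue [519. 229.] [557.8 358.4] [ 47.5 106.2] 87.2
blue [162. 232.] [501.7  92.4] [37.  68.5] 80.0
t 24.95 pos [515.2 181.1  90.2] rot [-9.001e+01  1.000e-02 -1.015e+01] F [-1.3  0.3  0.9] gap 49.8 q [ 0.27  0.44  1.67 -0.    1.03 -1.12]
shift [-0.9 59.2 -0.5] turn [ 0.  -0.1 -0. ]
```

View pics/w16.png

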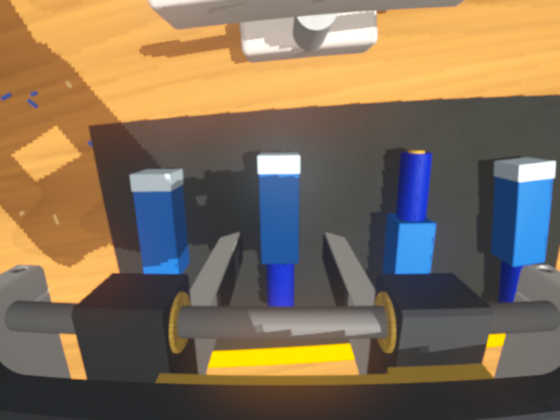

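```bash
python3 -m jog '[-1,20,-0.5,0,0,0, -1,40,-0.5,0,0,0, -1,52,-0.5,0,0,0, -1,59,-0.5,0,0,0, -1,59,-0.5,0,0,0, -1,59,-0.5,0,0,0]'; python3 -m jog '[0,0,0,0,0,0, 0,0,0,0,0,0, 0,0,0,0,0,0, 0,0,0,0,0,0, 0,0,0,0,0,0, 0,0,0,0,0,0]' 15 45;python3 -m jog '[0,-10,0,0,0,0, 0,-25,0,0,0,0, 0,-45,0,0,0,0, 0,-65,0,0,0,0, 0,-70,0,0,0,0, 0,-70,0,0,0,0]'
python3 - <<'E'
from h import *
st();p=snap("side","s17")
E
```

```text
clock: 25.45
eef_pos: [514.5, 181.6, 31.8]
eef_rot: [-1.57, -0.001, -0.176]
wrist_force: [1.3, -0.1, -0.3]
finger_gap: 50.0
clock: 25.95
eef_pos: [514.2, 181.5, 31.3]
eef_rot: [-1.571, -0.001, -0.176]
wrist_force: [-1.0, -1.4, 6.0]
finger_gap: 27.8
clock: 26.45
eef_pos: [514.5, 181.7, 102.3]
eef_rot: [-1.57, -0.003, -0.176]
wrist_force: [0.2, 0.2, -0.7]
finger_gap: 27.6
t 26.45 pos [514.5 181.7 102.3] rot [-89.93  -0.14 -10.08] F [ 0.2  0.2 -0.7] gap 27.6 q [ 0.27  0.43  1.66  0.    1.05 -1.12]
```

View pics/s17.png

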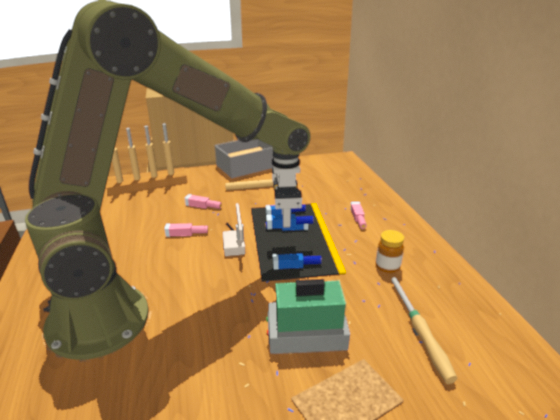

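```bash
python3 -m jog '[10,0,0,0,7,0, 20,0,0,0,14,0, 31,0,0,0,21,0, 31,0,0,0,28,0, 31,0,0,0,35,0, 31,0,0,0,42,0, 31,0,0,0,49,0, 31,0,0,0,56,0, 31,0,0,0,63,0, 31,0,0,0,70,0]'; python3 -m jog '[0,0,0,0,7,0, 0,0,0,0,14,0, 0,0,0,0,21,0, 0,0,0,0,28,0, 0,0,0,0,35,0, 0,0,0,0,42,0, 0,0,0,0,49,0, 0,0,0,0,56,0, 0,0,0,0,63,0, 0,0,0,0,70,0]'; python3 -m jog '[0,0,0,0,7,0, 0,0,0,0,14,0, 0,0,0,0,21,0, 0,0,0,0,28,0, 0,0,0,0,34,0, 0,0,0,0,36,0, 0,0,0,0,36,0, 0,0,0,0,36,0]'
python3 - <<'E'
from h import *
go([545,176.7,40],174);p=snap("wrist","w18")
E
```

```text
clock: 27.33
eef_pos: [543.8, 175.9, 99.1]
eef_rot: [-1.573, -0.0, -1.404]
wrist_force: [0.0, 0.8, -1.1]
finger_gap: 27.6
clock: 28.17
eef_pos: [543.8, 175.9, 99.1]
eef_rot: [-1.571, -0.002, -2.626]
wrist_force: [-0.3, 0.3, -1.4]
finger_gap: 27.4
clock: 28.83
eef_pos: [544.0, 176.0, 99.6]
eef_rot: [-1.57, -0.002, 3.037]
wrist_force: [-0.0, 0.5, -0.7]
finger_gap: 27.9
t 28.83 pos [544.  176.   99.6] rot [-8.9960e+01 -1.0000e-01  1.7401e+02] F [-0.   0.5 -0.7] gap 27.9 q [0.25 0.48 1.58 0.   1.08 1.92]
shift [-1.1 59.6 -0.9] turn [-0.   0.   0.1]
```

View pics/w18.png

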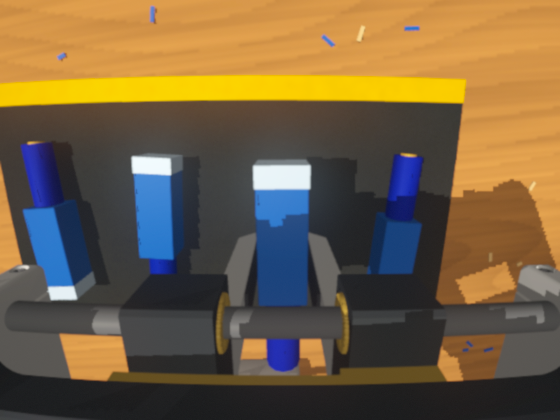

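```bash
python3 -m jog '[-1,15,0,0,0,0, -1,35,0,0,0,0, -1,50,0,0,0,0, -1,60,0,0,0,0, -1,64,0,0,0,0, -1,66,0,0,0,0, -1,66,0,0,0,0, -1,66,0,0,0,0]'; python3 -m jog '[0,1,0,0,0,0, 0,2,0,0,0,0, 0,2,0,0,0,0]'
```

```text
clock: 29.55
eef_pos: [545.8, 176.1, 35.5]
eef_rot: [-1.571, 0.001, 3.036]
wrist_force: [-0.4, 0.5, -1.0]
finger_gap: 27.5
clock: 29.8
eef_pos: [545.5, 176.0, 32.9]
eef_rot: [-1.571, 0.0, 3.035]
wrist_force: [-0.3, 0.5, -0.6]
finger_gap: 27.8
```

Now lower the last bit, release, rise, and check.

```bash
python3 -m jog '[0,1,0,0,0,0, 0,1.5,0,0,0,0, 0,1.5,0,0,0,0, 0,1.5,0,0,0,0]'; python3 -m jog '[0,0,0,0,0,0, 0,0,0,0,0,0, 0,0,0,0,0,0, 0,0,0,0,0,0]' 50; python3 -m jog '[0,-20,0,0,0,0, 0,-50,0,0,0,0, 0,-85,0,0,0,0, 0,-125,0,0,0,0, 0,-160,0,0,0,0, 0,-200,0,0,0,0, 0,-220,0,0,0,0, 0,-220,0,0,0,0]'
python3 - <<'E'
from h import *
st();p=snap("wrist","w19"); blanks(p)
go([511.2,91.2,31],169.5)
E
```

```text
clock: 30.13
eef_pos: [545.5, 176.0, 31.3]
eef_rot: [-1.571, 0.0, 3.035]
wrist_force: [-0.2, -0.2, 1.4]
finger_gap: 27.4
clock: 30.47
eef_pos: [545.4, 176.0, 31.3]
eef_rot: [-1.571, 0.0, 3.035]
wrist_force: [-0.4, -0.2, -0.1]
finger_gap: 48.4
clock: 31.13
eef_pos: [546.7, 176.3, 256.6]
eef_rot: [-1.574, 0.008, 3.035]
wrist_force: [-1.0, -0.4, 0.7]
finger_gap: 50.6
t 31.13 pos [546.7 176.3 256.6] rot [-90.16   0.44 173.91] F [-1.  -0.4  0.7] gap 50.6 q [ 0.25  0.33  1.41 -0.    1.39  1.93]
blue [135. 190.] [569.7 364.4] [ 29.9 115.9] 86.4
blue [354. 197.] [529.7  86.2] [ 33.  116.3] 81.0
blue [283. 197.] [529.5 176.5] [ 29.4 113.7] 84.0
blue [207. 199.] [535.9 274.5] [ 33.6 115.5] 81.2
t 31.18 pos [546.  176.1 253.5] rot [-90.08   0.22 173.92] F [ 0.5  0.3 -0.9] gap 49.9 q [0.25 0.33 1.42 0.   1.39 1.93]
shift [ 26.5 222.2  88.5] turn [ 0.1  4.4 -0.2]
```

View pics/w19.png

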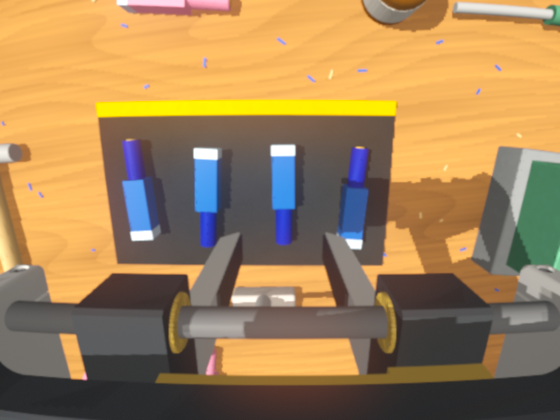

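```bash
python3 -m jog '[10,20,30,0,2,0, 20,50,65,0,4,0, 26,90,90,0,4,0, 26,130,90,0,4,0, 26,155,90,0,4,0, 26,165,90,0,4,0, 26,165,90,0,4,0]' 50 45
python3 - <<'E'
from h import *
p=snap("wrist","w20"); blanks(p)
go([511,89.5,31],170)
E
```

```text
clock: 31.77
eef_pos: [508.4, 89.1, 83.4]
eef_rot: [-1.569, -0.006, 2.965]
wrist_force: [0.7, -0.6, 0.4]
finger_gap: 49.7
blue [284. 203.] [528.7  83.1] [ 28.5 117.8] 80.2
blue [157. 201.] [538.9 171.7] [38.4 97.5] 84.7
blue [ 39. 218.] [537.9 266.9] [ 49.8 114.2] 81.1
t 31.82 pos [509.7  89.4  85.7] rot [-8.9960e+01 -1.2000e-01  1.6993e+02] F [ 1.3 -0.3 -0.1] gap 49.9 q [0.1  0.4  1.75 0.   1.   1.85]
shift [-1.4 54.7 -0.4] turn [-0.  -0.1  0.1]
```

View pics/w20.png

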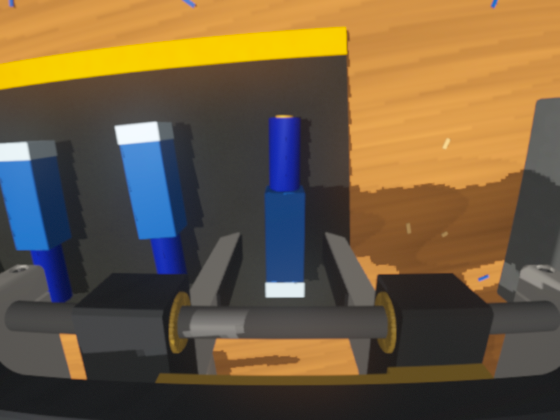

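```bash
python3 -m jog '[-1,20,0,0,0,0, -1,38,0,0,0,0, -1,48,0,0,0,0, -1,54,0,0,0,0, -1,54,0,0,0,0, -1,54,0,0,0,0]'; python3 -m jog '[0,0,0,0,0,0, 0,0,0,0,0,0, 0,0,0,0,0,0, 0,0,0,0,0,0, 0,0,0,0,0,0, 0,0,0,0,0,0]' 15 45;python3 -m jog '[0,-10,0,0,0,0, 0,-25,0,0,0,0, 0,-45,0,0,0,0, 0,-65,0,0,0,0, 0,-70,0,0,0,0, 0,-70,0,0,0,0]'
python3 - <<'E'
from h import *
st();p=snap("side","s21")
E
```

```text
clock: 32.32
eef_pos: [511.6, 89.3, 33.3]
eef_rot: [-1.571, 0.001, 2.966]
wrist_force: [0.1, 0.1, -0.4]
finger_gap: 49.9
clock: 32.82
eef_pos: [511.3, 89.0, 32.7]
eef_rot: [-1.571, 0.001, 2.966]
wrist_force: [-1.2, -1.5, 6.1]
finger_gap: 27.6
clock: 33.32
eef_pos: [511.6, 89.2, 103.7]
eef_rot: [-1.572, 0.003, 2.966]
wrist_force: [-0.3, -0.2, -1.2]
finger_gap: 27.7
t 33.32 pos [511.6  89.2 103.7] rot [-9.0050e+01  1.5000e-01  1.6991e+02] F [-0.3 -0.2 -1.2] gap 27.7 q [0.1  0.37 1.74 0.   1.03 1.85]
```

View pics/s21.png

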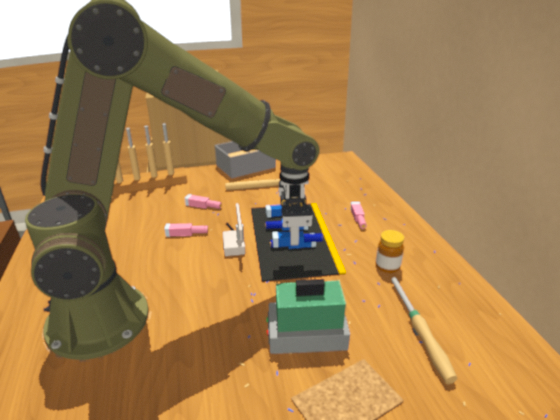

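```bash
python3 -m jog '[-8,0,-2,0,-7,0, -16,0,-4,0,-14,0, -24,0,-5.6,0,-21,0, -24,0,-5.6,0,-28,0, -24,0,-5.6,0,-35,0, -24,0,-5.6,0,-42,0, -24,0,-5.6,0,-49,0, -24,0,-5.6,0,-56,0, -24,0,-5.6,0,-63,0, -24,0,-5.6,0,-70,0]'; python3 -m jog '[0,0,0,0,-7,0, 0,0,0,0,-14,0, 0,0,0,0,-21,0, 0,0,0,0,-28,0, 0,0,0,0,-35,0, 0,0,0,0,-42,0, 0,0,0,0,-49,0, 0,0,0,0,-56,0, 0,0,0,0,-63,0, 0,0,0,0,-70,0]'; python3 -m jog '[0,0,0,0,-7,0, 0,0,0,0,-14,0, 0,0,0,0,-21,0, 0,0,0,0,-28,0, 0,0,0,0,-35,0, 0,0,0,0,-41,0, 0,0,0,0,-44,0, 0,0,0,0,-44,0, 0,0,0,0,-44,0]'
python3 - <<'E'
from h import *
go([536.3,90.5,34],-6);p=snap("wrist","w22")
E
```

```text
clock: 34.2
eef_pos: [534.9, 90.3, 100.6]
eef_rot: [-1.573, -0.001, -2.09]
wrist_force: [-0.3, -0.1, -1.4]
finger_gap: 27.6
clock: 35.03
eef_pos: [534.9, 90.3, 100.6]
eef_rot: [-1.573, 0.001, -0.868]
wrist_force: [0.1, 0.2, -1.1]
finger_gap: 27.5
clock: 35.78
eef_pos: [535.1, 90.3, 101.1]
eef_rot: [-1.571, 0.002, -0.108]
wrist_force: [-0.3, -0.5, -0.2]
finger_gap: 27.6
t 35.78 pos [535.1  90.3 101.1] rot [-90.02   0.1   -6.2 ] F [-0.3 -0.5 -0.2] gap 27.6 q [ 0.1   0.42  1.67 -0.    1.05 -1.36]
shift [ 1.2 67.1  0.3] turn [ 0.  -0.2 -0.1]
```

View pics/w22.png

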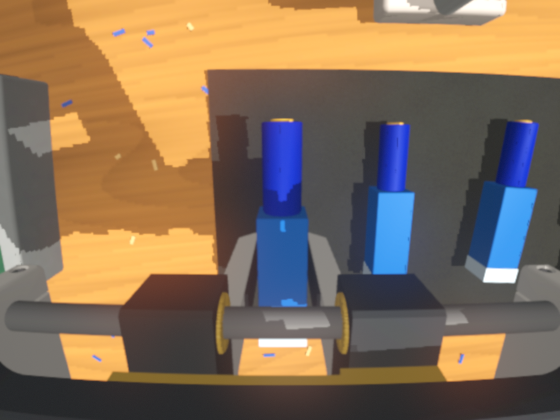

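```bash
python3 -m jog '[1,15,0,0,0,0, 1,35,0,0,0,0, 1,50,0,0,0,0, 1,60,0,0,0,0, 1,64,0,0,0,0, 1,66,0,0,0,0, 1,66,0,0,0,0, 1,66,0,0,0,0]'; python3 -m jog '[0,1,0,0,0,0, 0,1.5,0,0,0,0, 0,1.5,0,0,0,0, 0,1.5,0,0,0,0]'
```

```text
clock: 36.5
eef_pos: [537.0, 90.3, 36.9]
eef_rot: [-1.571, -0.001, -0.106]
wrist_force: [-0.2, -0.0, -0.8]
finger_gap: 27.7
clock: 36.83
eef_pos: [536.7, 90.3, 34.9]
eef_rot: [-1.571, -0.0, -0.106]
wrist_force: [1.1, -0.4, -0.9]
finger_gap: 27.7
```

```bash
python3 -m jog '[0,1,0,0,0,0, 0,2,0,0,0,0, 0,2,0,0,0,0, 0,2,0,0,0,0]'; python3 -m jog '[0,0,0,0,0,0, 0,0,0,0,0,0, 0,0,0,0,0,0, 0,0,0,0,0,0]' 50; python3 -m jog '[0,-20,0,0,0,0, 0,-50,0,0,0,0, 0,-85,0,0,0,0, 0,-125,0,0,0,0, 0,-160,0,0,0,0, 0,-200,0,0,0,0, 0,-220,0,0,0,0, 0,-220,0,0,0,0]'
python3 - <<'E'
from h import *
st();p=snap("wrist","w23"); blanks(p)
go([551.5,366,31],-3.3)
E
```

```text
clock: 37.17
eef_pos: [536.7, 90.3, 32.8]
eef_rot: [-1.571, -0.0, -0.106]
wrist_force: [0.7, 0.1, 0.2]
finger_gap: 27.7
clock: 37.5
eef_pos: [536.6, 90.3, 32.7]
eef_rot: [-1.571, 0.0, -0.106]
wrist_force: [0.0, 0.1, -0.3]
finger_gap: 48.7
clock: 38.17
eef_pos: [537.9, 90.4, 257.9]
eef_rot: [-1.569, -0.008, -0.106]
wrist_force: [0.1, -0.1, -0.3]
finger_gap: 49.9
t 38.17 pos [537.9  90.4 257.9] rot [-89.91  -0.44  -6.08] F [ 0.1 -0.1 -0.3] gap 49.9 q [ 0.1   0.26  1.5   0.    1.37 -1.37]
blue [424. 169.] [534.9 271.3] [ 40.2 115.8] 80.6
blue [348. 171.] [528.  175.2] [ 33.4 115.6] 84.4
blue [282. 171.] [520.6  91.4] [ 29.  115.3] 84.4
blue [489. 178.] [567.5 358. ] [ 46.2 117.2] 87.2
t 38.22 pos [537.2  90.3 254.8] rot [-89.95  -0.23  -6.08] F [ 0.3 -0.2  0.1] gap 50.3 q [ 0.1   0.27  1.5  -0.    1.37 -1.37]
shift [-15.9 224.  275.4] turn [-0.  -2.8  0.2]
```

View pics/w23.png

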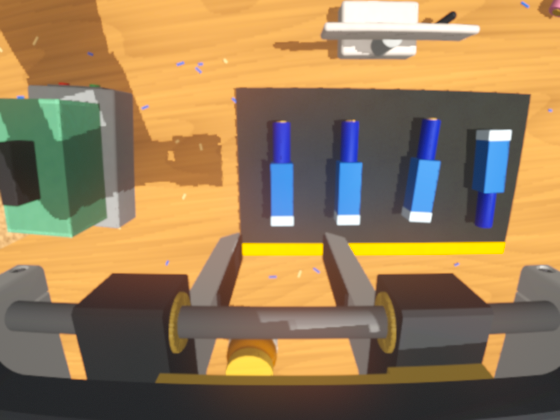

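```bash
python3 -m jog '[-5,0,40,0,0,0, -10,0,80,0,-1,0, -16,0,120,0,-2,0, -16,0,160,0,-3,0, -16,0,200,0,-3,0, -16,20,240,0,-3,0, -16,50,265,0,-3,0, -16,75,275,0,-3,0, -16,75,275,0,-3,0, -16,75,275,0,-3,0]' 50 45
python3 - <<'E'
from h import *
st();p=snap("wrist","w24"); blanks(p)
go([551.5,366,31],-3.3)
E
```

```text
clock: 39.05
eef_pos: [549.1, 365.0, 175.6]
eef_rot: [-1.573, 0.004, -0.053]
wrist_force: [-0.4, -0.4, 1.0]
finger_gap: 50.0
t 39.05 pos [549.1 365.  175.6] rot [-90.15   0.21  -3.05] F [-0.4 -0.4  1. ] gap 50.0 q [ 0.53  0.59  1.23 -0.    1.33 -0.99]
blue [ 31. 193.] [522.7 101.4] [ 50.3 117.5] 84.5
blue [105. 195.] [529.9 183.6] [ 42.9 118. ] 84.7
blue [197. 195.] [536.7 279.1] [ 34.5 118.2] 80.3
blue [285. 213.] [570.2 365.9] [ 28.7 115.2] 87.6
t 39.10 pos [550.  364.7 178. ] rot [-9.003e+01  3.000e-02 -3.100e+00] F [ 0.3 -0.4  0.6] gap 49.8 q [ 0.53  0.59  1.23 -0.    1.33 -0.99]
shift [  1.6 146.9   1.4] turn [ 0.   0.2 -0. ]
```

View pics/w24.png

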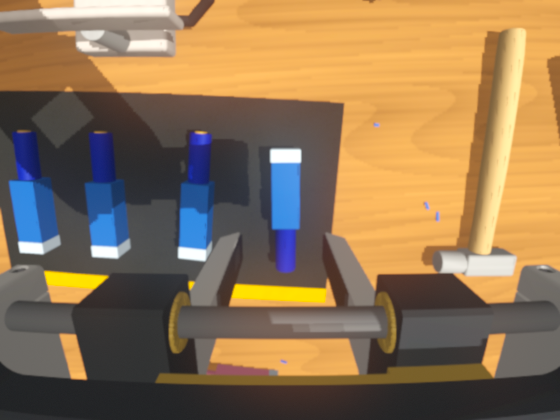

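```bash
python3 -m jog '[1,35,2,0,0,0, 1,70,2,0,0,0, 1,105,2,0,0,0, 1,128,2,0,0,0, 1,140,2,0,0,0, 1,146,2,0,0,0, 1,146,2,0,0,0, 1,146,2,0,0,0]'; python3 -m jog '[0,0,0,0,0,0, 0,0,0,0,0,0, 0,0,0,0,0,0, 0,0,0,0,0,0, 0,0,0,0,0,0, 0,0,0,0,0,0]' 15 45;python3 -m jog '[0,-10,0,0,0,0, 0,-25,0,0,0,0, 0,-45,0,0,0,0, 0,-65,0,0,0,0, 0,-70,0,0,0,0, 0,-70,0,0,0,0]'
python3 - <<'E'
from h import *
st();p=snap("side","s25");t=tw(0,137);print(t)
E
```

```text
clock: 39.77
eef_pos: [552.0, 367.5, 34.0]
eef_rot: [-1.569, -0.002, -0.054]
wrist_force: [0.2, 0.3, -0.4]
finger_gap: 50.1
clock: 40.27
eef_pos: [551.2, 367.6, 32.5]
eef_rot: [-1.57, -0.001, -0.054]
wrist_force: [-1.3, -0.3, 6.8]
finger_gap: 27.8
clock: 40.77
eef_pos: [551.5, 367.7, 103.5]
eef_rot: [-1.569, -0.002, -0.054]
wrist_force: [0.6, -0.5, -1.7]
finger_gap: 28.0
t 40.77 pos [551.5 367.7 103.5] rot [-89.91  -0.13  -3.08] F [ 0.6 -0.5 -1.7] gap 28.0 q [ 0.53  0.66  1.29  0.    1.19 -0.98]
[553.55817777 365.22429835]
```

View pics/s25.png

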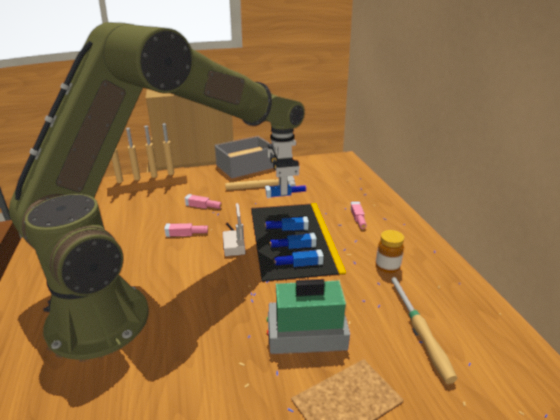

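```bash
python3 -m jog '[5,0,-1,0,7,0, 10,0,-2,0,14,0, 14,0,-3,0,21,0, 14,0,-3,0,28,0, 14,0,-3,0,35,0, 14,0,-3,0,42,0, 14,0,-3,0,49,0, 14,0,-3,0,56,0, 14,0,-3,0,63,0, 14,0,-3,0,70,0]'; python3 -m jog '[0,0,0,0,7,0, 0,0,0,0,14,0, 0,0,0,0,21,0, 0,0,0,0,28,0, 0,0,0,0,35,0, 0,0,0,0,42,0, 0,0,0,0,49,0, 0,0,0,0,56,0, 0,0,0,0,63,0, 0,0,0,0,70,0]'; python3 -m jog '[0,0,0,0,7,0, 0,0,0,0,14,0, 0,0,0,0,21,0, 0,0,0,0,28,0, 0,0,0,0,35,0, 0,0,0,0,41,0, 0,0,0,0,43,0, 0,0,0,0,43,0, 0,0,0,0,43,0]'
python3 - <<'E'
from h import *
go([565.5,363.9,35],174);p=snap("wrist","w26")
E
```

```text
clock: 41.65
eef_pos: [564.2, 363.2, 99.8]
eef_rot: [-1.573, -0.001, -1.282]
wrist_force: [-0.0, -0.4, -1.8]
finger_gap: 27.7
clock: 42.48
eef_pos: [564.2, 363.3, 99.8]
eef_rot: [-1.571, -0.003, -2.503]
wrist_force: [0.1, -0.0, -1.6]
finger_gap: 27.8
clock: 43.23
eef_pos: [564.4, 363.4, 100.4]
eef_rot: [-1.57, -0.002, 3.037]
wrist_force: [-0.3, 0.1, -1.0]
finger_gap: 27.6
t 43.23 pos [564.4 363.4 100.4] rot [-8.9930e+01 -9.0000e-02  1.7401e+02] F [-0.3  0.1 -1. ] gap 27.6 q [ 0.52  0.69  1.26 -0.    1.2   2.19]
shift [-1.2 65.4 -0.7] turn [-0.1  0.   0.1]
```

View pics/w26.png

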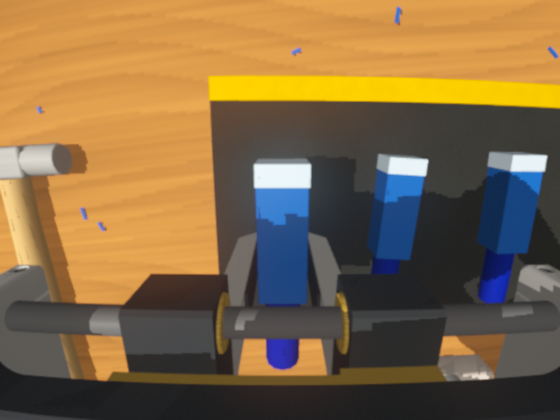

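```bash
python3 -m jog '[-1,15,0,0,0,0, -1,35,0,0,0,0, -1,50,0,0,0,0, -1,60,0,0,0,0, -1,64,0,0,0,0, -1,66,0,0,0,0, -1,66,0,0,0,0, -1,66,0,0,0,0]'; python3 -m jog '[0,0.5,0,0,0,0, 0,1,0,0,0,0, 0,1,0,0,0,0, 0,1,0,0,0,0]'
```

```text
clock: 43.95
eef_pos: [566.2, 363.7, 36.7]
eef_rot: [-1.572, 0.001, 3.036]
wrist_force: [-0.0, 0.5, -1.2]
finger_gap: 27.6
clock: 44.28
eef_pos: [565.8, 363.5, 35.0]
eef_rot: [-1.571, 0.0, 3.035]
wrist_force: [-0.4, 0.5, -1.1]
finger_gap: 28.0
```

```bash
python3 -m jog '[0,1,0,0,0,0, 0,2,0,0,0,0, 0,2.5,0,0,0,0, 0,2.5,0,0,0,0]'; python3 -m jog '[0,0,0,0,0,0, 0,0,0,0,0,0, 0,0,0,0,0,0, 0,0,0,0,0,0]' 50; python3 -m jog '[0,-20,0,0,0,0, 0,-50,0,0,0,0, 0,-85,0,0,0,0, 0,-125,0,0,0,0, 0,-160,0,0,0,0, 0,-200,0,0,0,0, 0,-240,0,0,0,0, 0,-240,0,0,0,0]'
python3 - <<'E'
from h import *
st();p=snap("wrist","w27"); blanks(p);p=snap("side","s27");p=snap("top","t27")
E
```

```text
clock: 44.62
eef_pos: [565.8, 363.5, 32.5]
eef_rot: [-1.571, 0.0, 3.035]
wrist_force: [-2.0, -1.2, 3.6]
finger_gap: 28.1
clock: 44.95
eef_pos: [565.8, 363.5, 32.2]
eef_rot: [-1.571, 0.0, 3.035]
wrist_force: [-0.1, -0.1, 1.2]
finger_gap: 48.8
clock: 45.62
eef_pos: [567.1, 364.3, 281.6]
eef_rot: [-1.578, 0.01, 3.035]
wrist_force: [0.0, -0.2, 1.4]
finger_gap: 50.1
t 45.62 pos [567.1 364.3 281.6] rot [-90.42   0.58 173.92] F [ 0.  -0.2  1.4] gap 50.1 q [ 0.52  0.55  1.04 -0.    1.53  2.19]
blue [284. 193.] [550.5 364.1] [ 28.5 114.8] 84.1
blue [419. 192.] [531.6 182.4] [ 39.3 116. ] 84.3
blue [477. 191.] [523.9  99.5] [ 45.1 116.1] 84.3
blue [349. 194.] [538.4 278.8] [ 33.7 114.2] 80.3
```

View pics/w27.png

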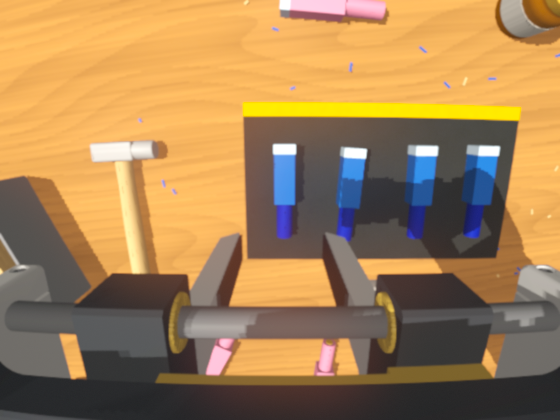

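View pics/s27.png

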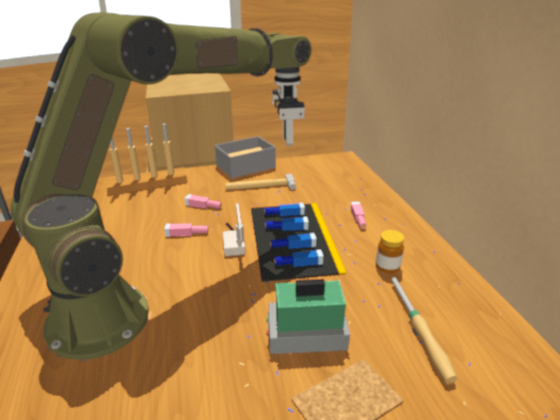

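```bash
python3 -m jog '[30,0,-11,0,0,0, 60,0,-22,0,0,0, 100,0,-38,0,0,0, 140,0,-53,0,0,0, 180,0,-68,0,0,0, 210,0,-80,0,0,0, 240,0,-91,0,0,0, 270,0,-103,0,0,0, 280,0,-107,0,0,0, 280,0,-107,0,0,0]'; for i in 1 2 3 4 5; do python3 -m jog '[0,0,0,0,0,0, 0,0,0,0,0,0, 0,0,0,0,0,0, 0,0,0,0,0,0, 0,0,0,0,0,0, 0,0,0,0,0,0, 0,0,0,0,0,0, 0,0,0,0,0,0, 0,0,0,0,0,0, 0,0,0,0,0,0]' >/dev/null; done
python3 - <<'E'
from h import *
st();p=snap("top","t28");blanks(p)
c=cv2.resize(p["img"][150:270,165:445],None,fx=2.8,fy=2.8,interpolation=cv2.INTER_CUBIC);cv2.imwrite("pics/t28c.png",c[:,:,::-1])
E
```

```text
clock: 46.6
eef_pos: [317.1, 484.8, 270.8]
eef_rot: [-1.583, -0.019, 3.074]
wrist_force: [1.1, -0.6, -0.0]
finger_gap: 50.2
t 50.77 pos [317.6 484.8 271.6] rot [-90.72  -1.03 176.12] F [ 0.3  1.  -0.3] gap 50.0 q [0.92 0.34 1.37 0.02 1.43 2.55]
blue [194. 201.] [548.4 366.3] [ 33.1 117.8] 84.2
blue [222. 205.] [535.1 278.9] [ 32.7 116.3] 80.6
blue [253. 207.] [529.  179.5] [ 31.4 114.7] 84.4
blue [279. 210.] [520.   93.9] [ 31.2 117.3] 84.7
blue [ 48. 224.] [487.8 836.8] [154.1  26. ] 22.1
```

View pics/t28c.png

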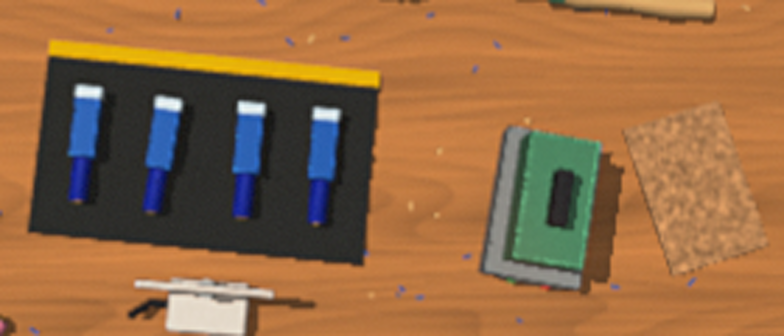

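```bash
python3 -m jog '[0,0,0,0,-7,0, 0,0,0,0,-14,0, 0,0,0,0,-20,0, 0,0,0,0,-20,0]'; for i in $(seq 36); do python3 -m jog '[0,0,0,0,0,0, 0,0,0,0,0,0, 0,0,0,0,0,0, 0,0,0,0,0,0, 0,0,0,0,0,0, 0,0,0,0,0,0, 0,0,0,0,0,0, 0,0,0,0,0,0, 0,0,0,0,0,0, 0,0,0,0,0,0]' >/dev/null; done
python3 - <<'E'
from h import *
st();p=snap("top","t29");blanks(p);snap("side","s29")
c=cv2.resize(p["img"][60:310,100:445],None,fx=2.2,fy=2.2,interpolation=cv2.INTER_CUBIC);cv2.imwrite("pics/t29c.png",c[:,:,::-1])
E
```

```text
clock: 51.15
eef_pos: [317.6, 484.8, 271.6]
eef_rot: [-1.589, -0.013, -2.855]
wrist_force: [-0.1, -0.1, 0.2]
finger_gap: 49.8
t 81.15 pos [317.6 484.9 271.6] rot [ -91.03   -0.72 -163.88] F [0.9 0.6 0.2] gap 50.0 q [0.92 0.34 1.37 0.02 1.43 2.2 ]
blue [194. 201.] [548.4 366.3] [ 33.1 117.8] 84.2
blue [222. 205.] [535.1 278.9] [ 32.7 116.3] 80.6
blue [253. 207.] [528.1 179.6] [ 31.4 116.5] 84.4
blue [279. 210.] [520.   93.9] [ 31.2 117.3] 84.7
blue [ 48. 224.] [488.4 836.9] [152.9  25.7] 22.1
```

View pics/t29c.png

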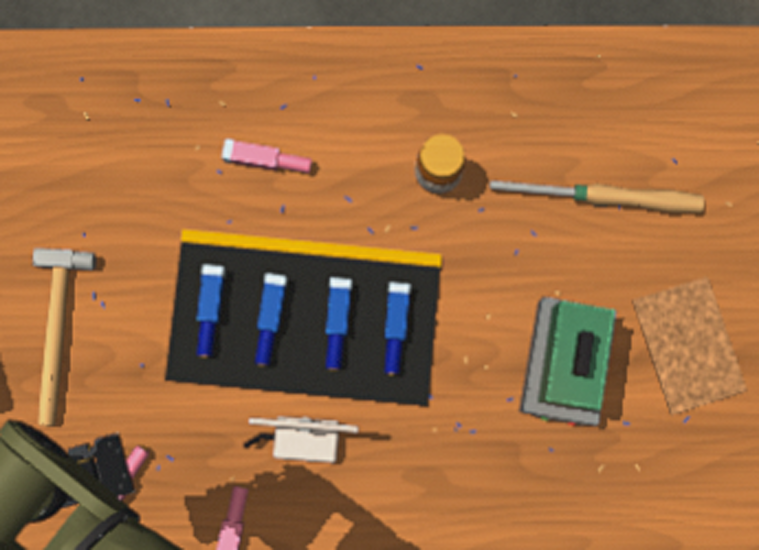

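View pics/s29.png

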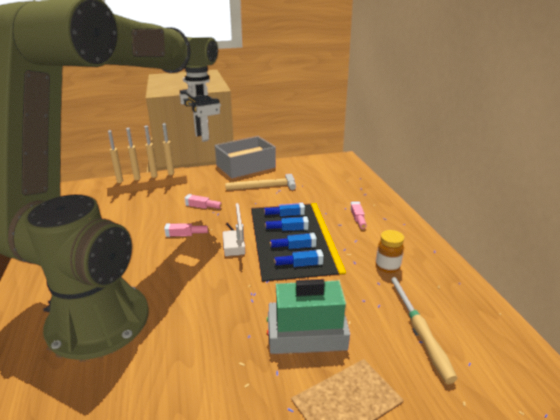

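The last top and side pictures show all four blanks with their pale ends towards the strip (top crop near (210,270), (275,280), (340,283) and (400,288)). The cover stands square on the unit, and the jar, gouge and hammer have not moved. I am handing in.

Run:
```python
from cell import manip
print(manip.sign_off())
```

```text
the job is handed in; nothing more can be done
None
```

The lathe is set up for the second ends and the job is handed in at about 81 s. The hand-in reports no verdict, so what follows rests on my own checks.

**What I did**
- **Cover off:** I stood it upright on the cork pad.
- **Wheel:** I rolled it four ridges, from face 1 up to the yellow face 5.
- **Cover back:** I stood it over the wheel again.
- **Blanks:** I turned three end for end. The fourth, second from the hammer side, already lay the right way and I left it alone.

**Last checks**
- **Wheel:** before the cover went back on, the wrist picture put the yellow face about 2° past straight up, within the 8° allowed. I could not see it again afterwards.
- **Cover:** about 1–2 mm from the middle and within about 2° of square.
- **Blanks:** all four have the pale raw end towards the yellow strip. They are about 4 mm or less from the middle of the mat's width and within about 4° of straight.
- **Other things:** the jar, gouge, hammer and tool rest look untouched, and the arm stands clear of everything.

**Disagreements and slips**
- Different pictures put some positions 2–4 mm apart, which is well inside the tolerances.
- On the first lift the fingers closed slightly late, so the cover was gripped a little high on its handle; it held.
- When I parked the arm, its last joint briefly came to the end of its range (2.55 rad), and I backed it off.
- I saw no knocked blank and no slackened grip. I waited about 30 s before handing in, to catch a late knock.

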